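Take a wipe test of the counter's sample tray

ROBOT

A 6-joint arm with a two-finger parallel gripper is mounted at the origin on a cart in front of the work surface, level with it; the furniture and walls round the work are solid. World frame = base frame: x ahead of the robot, y to its left, z up, the work surface at z = 0. Lengths are in m, angles in rad, forces in N, time in s.
With the tool pointing down it reaches from about 0.25 to 0.775 m from the base axis. Payload 4 kg.
Tool frame: the origin (TCP) lies between the finger pads; the fingertips stand 14 mm ahead of it and the grasp point (between the pads) lies 5 mm behind it; z points along the fingers, y is the direction in which the jaws open and shut (so a half turn about z gives the same grasp; the last joint's range is limited). The gripper opens to 94 mm and grips with 3 to 60 N. Pads are 16 mm wide; open, the fingers measure 119 mm over their backs; the gripper's body (75 mm by 177 mm) begins 78 mm behind the grasp point.
Start: joints at [1.078, 0.087, 1.371, -0, 1.684, -0.103], TCP at [0.209, 0.509, 0.22] pointing down, gripper open.
Joint ranges: [-3.1, 3.1], [-0.76, 2.03], [0.27, 2.55], [-1.08, 4.22], [0.17, 2.65], [-2.57, 2.57]. Speed limits (rad/s): [2.79, 2.79, 3.14, 3.14, 3.14, 3.14].

INTERFACE

Orientations are given as [roll, pitch, yaw] about the fixed x, y, z axes, in that order (R = Rz(yaw) Ry(pitch) Rx(roll)).
In Python, from bench import robot, cams, spotter gives the robot as it stands.
- The arm moves only by the shell command python3 -m inch 'ROWS'. ROWS is JSON, a list of rows, each an object of numbers: "grip": the opening, from 0 (shut) to 1 (fully open); "dx", "dy", "dz": the shift along the tool's x, y, z in units of 25 mm (1.0 is 25 mm); "rx", "ry", "rz": the turn, a rotation vector about the tool's x, y, z in units of 5 degrees (1.0 is 5 degrees). A call has 1 to 12 rows; each row shifts and turns the pose as measured when the row begins, along the tool's axes as they then stand; what a row does not reach is not made up. A row lasts 1/8 s, in which the tool goes at most 62.5 mm and 10.7 degrees, less where a joint would pass 70% of its speed; a pose out of reach is approached as far as the arm can. A call is refused whole if a number of a shift passes 1 or a number of a turn 1, either way. A call with a gripper value outside its range is refused whole. The fingers move at their own pace and stop on an object; the grip force is fixed at half the most. Time passes only in rows, so rows that do not move let the fingers close. It gives the time, the measured TCP pose, the force and the opening at its end, in the units of the state.
- robot.get_obs(): the state, without advancing time (a new reading comes with each control period).
- cams.snapshot(name): name is "scene" or "side" or "wrist"; returns a dict with "frame" (420x560x3 uint8, red, green, blue), "intrinsics" (3x3 intrinsics, pixels), "k1" (the pictures are not rectified: a ray, as slopes to the right and down, at radius r is drawn at 1 + k1 r^2 times it, then the intrinsics apply), "eye" and "orientation" of the camera in the world. Camera axes: x right, y up, looking along -z (the intrinsics and any distortion apply to the point x, -y, -z); pixel columns grow to the right and rows downward; lengths in m; the calibration is good to about 2 mm. A picture is of the moment at which its call begins. There is no depth.
- robot.close_job(): hands the job in, once; it reports no verdict.
Trained networks look in a picture, given as the dict that the camera call returned (one of the last four; its "shot" number tells which), for a name from the list of things; names that differ only in an ending like _2 or _b are one class to them, and where a whole thing is asked for, a point or a joint stands for the part that bears it (a point fixed in the world has none). Each returns a list of dicts, best first, with "score" (0 to 1); they miss things now and then, are a little off and sometimes report something else, mostly with a low value. They report only what shows in the picture. A call takes as long as a camera call.
- spotter.regions_of(picture, query): "pixels" (420x560 bool, what is visible of it) and "extent" ([left, top, right, bottom] in pixels, round what is visible of it).
- spotter.place_of(picture, query): "pixel" ([column, row] in pixels: a listed point, or the origin of a listed thing).
The state is a dict: "time": time; "joint_positions": joint angles; "qvel": joint speeds; "joint_torque": joint torques, N m; "tool_pos": TCP position; "ee_rot": TCP orientation; "wrist_force": force on the tool from outside, world axes, zero at the start; "wrist_torque": the same for the moment, N m; "width": finger opening in m.
Only numpy, scipy, OpenCV 4.12 (cv2) and the standard library are available. Lean on these libraries where they do the work, as an engineer would, in place of code of your own. Each camera call takes 0.05 s, during which the arm holds its last target.

TASK

The wipe applicator is lying on its side: stand it up, take it by the upright handle and put its pad flat on the floor of the aluminium sample tray, hard up to the end with the red-dotted pull tab. Wipe the tray's floor in one unbroken stroke to the other end wall, the pad staying flat and pressed down with a steady push of about 10 N, clearly more than its own weight and never over 30 N. Then stand the applicator pad down in the square nest of the grey smear detector, let go, and leave the beaker pot, the vial and the pellet tin where they are.

Things in the scene. Friction and masses are not known exactly. Their poses are not given: they have to be found in the camera images.
- wiper: Wipe applicator, loose, about 0.3 kg, mostly in its foot: white sprung pad 64x64x6 mm (gives up to 3 mm, 9 N per mm), steel plate 64x64x8 mm over it, black square handle 24x24 mm up the middle from 17 to 96 mm above the pad's underside. Origin: centre of that underside; z along the handle; x, y along the sides. It starts lying, handle towards the robot, sloping 14 degrees down.
- wiper_grip (a point): Point on the applicator's handle axis, 60 mm above the pad's underside.
- tray: Aluminium sample slide tray, fixed on the bench: a shallow straight channel, inside 236 mm long and 72 mm wide, its floor 12 mm above the bench, its rim 3 mm thick and 8 mm above the floor all round. Origin: centre of its underside; y runs along its length towards the pull tab (a flat tongue with a red dot, outside the rim, 48 mm long), x across, z up.
- tray_floor (a point): Centre of the tray's floor (top surface).
- tray_tab_end (a point): Middle of the inner face of the end wall next to the pull tab, at floor height.
- tray_plain_end (a point): Middle of the inner face of the other end wall (the one without the tab), at floor height.
- detector: Grey smear detector, fixed on the bench, 116x116x24 mm, with a square nest 72x72 mm and 7 mm deep in its top over a round dark window, and a steel connector on its +x side. Origin: centre of its underside; x and y parallel to its sides, z up.
- nest (a point): Centre of the nest's floor, 17 mm above the detector's underside.
- beaker_pot: Bystander: clear pot with a blue lid, 61 mm across, 50 mm high. Origin: centre of its underside.
- vial_a: Bystander: clear vial with a white cap, 28 mm across, 63 mm high. Origin: centre of its underside.
- pellet_tin: Bystander: flat green tin 57x83x19 mm. Origin: centre of its underside.

How it is judged:
On the way, in this order (a step that is already met when the one before it is completed fails the run):
1. the pad lies flat on the tray's floor within 12 mm of the tab-end wall and is pressed down with 5 to 20 N (contact force between wiper and tray between 5 and 20 N and angle between wiper's own z axis and vertical below 0.08 rad and z of wiper in the frame of tray_floor between -0.0045 and 0.0025 m and y of wiper in the frame of tray_floor between 0.074 and 0.095 m), for 0.1 s.
2. a third of the way along, still flat and pressed with 5 to 20 N (contact force between wiper and tray between 5 and 20 N and angle between wiper's own z axis and vertical below 0.08 rad and z of wiper in the frame of tray_floor between -0.0045 and 0.0025 m and y of wiper in the frame of tray_floor between 0.022 and 0.046 m), for 0.1 s.
3. in the tray's middle, still flat and pressed with 5 to 20 N (contact force between wiper and tray between 5 and 20 N and angle between wiper's own z axis and vertical below 0.08 rad and z of wiper in the frame of tray_floor between -0.0045 and 0.0025 m and y of wiper in the frame of tray_floor between -0.012 and 0.012 m), for 0.1 s.
4. two thirds of the way along, still flat and pressed with 5 to 20 N (contact force between wiper and tray between 5 and 20 N and angle between wiper's own z axis and vertical below 0.08 rad and z of wiper in the frame of tray_floor between -0.0045 and 0.0025 m and y of wiper in the frame of tray_floor between -0.046 and -0.022 m), for 0.1 s.
5. the pad is within 12 mm of the other end wall, still flat and pressed with 5 to 20 N (contact force between wiper and tray between 5 and 20 N and angle between wiper's own z axis and vertical below 0.08 rad and z of wiper in the frame of tray_floor between -0.0045 and 0.0025 m and y of wiper in the frame of tray_floor between -0.095 and -0.074 m), for 0.1 s.
At the end, for the whole second after the job is handed in: The applicator stands upright (within 3 degrees), pad down on the floor of the detector's nest (within 3 mm in height, 7 mm of its centre), at rest and released; pot, vial and tin are within 15 mm of where they stood (horizontal distance between wiper and nest below 0.007 m and z of wiper in the frame of nest between -0.003 and 0.003 m and angle between wiper's own z axis and vertical below 0.06 rad and linear speed of wiper below 0.02 m/s and distance of each of beaker_pot, vial_a, pellet_tin from where it was at the start of the episode below 0.015 m); the robot touches nothing.
It fails at once if the applicator presses on the tray with more than 30 N (contact force between wiper and tray above 30 N).
It fails at once if the pad is lifted off in mid-stroke (3 to 9 mm over the middle of the tray's floor) (z of wiper in the frame of tray_floor between 0.003 and 0.009 m and y of wiper in the frame of tray_floor between -0.06 and 0.06 m and x of wiper in the frame of tray_floor between -0.03 and 0.03 m).
It fails at once if a bystander is pushed more than 20 mm or tipped over (distance of any of beaker_pot, vial_a, pellet_tin from where it was at the start of the episode above 0.02 m or angle between any of beaker_pot, vial_a, pellet_tin's own z axis and vertical above 0.4 rad).
It also fails if it takes over 64 s, if anything falls off the work surface, if the arm or the gripper's body presses on something with over 40 N, if the wrist force passes 120 N, or if a joint passes its speed limit or range.

## Working session

There is one attempt and no reset: what is moved stays moved. The work goes in short steps, Python scripts to look and compute and a shell command to move; the robot and the scene stay as the last step left them, time stands still between calls to the robot, and variables do not carry over. Pictures are saved under pics/ and viewed, and the job is handed in when it is done.

```bash
ls -la; mkdir -p pics; cat > h.py <<'E'
import numpy as np, cv2
from scipy.spatial.transform import Rotation as R
from bench import robot, cams, spotter
def ray(p,px):
    K=np.array(p["intrinsics"]);k1=p["k1"]
    u=np.array([(px[0]-K[0,2])/K[0,0],(px[1]-K[1,2])/K[1,1]])
    s=u.copy()
    for _ in range(30): s=u/(1+k1*(s@s))
    d=cam_R(p)@np.array([s[0],-s[1],-1.0])
    return np.array(p["eye"]),d/np.linalg.norm(d)
def cam_R(p):
    o=np.array(p["orientation"])
    if o.shape==(3,3): return o
    if o.shape==(3,): return R.from_euler('xyz',o).as_matrix()
    return R.from_quat(o).as_matrix()
def at_z(p,px,z):
    e,d=ray(p,px); return e+d*(z-e[2])/d[2]
def proj(p,X):
    K=np.array(p["intrinsics"]); c=cam_R(p).T@(np.array(X)-np.array(p["eye"]))
    s=np.array([c[0],-c[1]])/-c[2]; s=s*(1+p["k1"]*(s@s))
    return np.array([K[0,0]*s[0]+K[0,2],K[1,1]*s[1]+K[1,2]])
def tri(obs):
    A=np.zeros((3,3));b=np.zeros(3)
    for p,px in obs:
        e,d=ray(p,px);M=np.eye(3)-np.outer(d,d);A+=M;b+=M@e
    x=np.linalg.solve(A,b)
    return x,[np.round(proj(p,x)-px,1) for p,px in obs]
def save(p,n,scale=1.4):
    f=cv2.cvtColor(p["frame"],cv2.COLOR_RGB2BGR); cv2.imwrite("pics/"+n,cv2.resize(f,None,fx=scale,fy=scale))
E
python3 - <<'E'
from h import *
o=robot.get_obs(); print({k:np.round(v,3) for k,v in o.items()})
P={n:cams.snapshot(n) for n in("scene","side","wrist")}
for n,p in P.items():
    save(p,n+"0.png"); print(n,p["orientation"],p["eye"],p["k1"],p["intrinsics"])
for q in "wiper wiper_grip tray tray_floor tray_tab_end tray_plain_end detector nest beaker_pot vial_a pellet_tin".split():
    for n,p in P.items():
        r=spotter.place_of(p,q)
        print(q,n,[(np.round(x["pixel"],1).tolist(),round(x["score"],2)) for x in r[:2]])
E
```

```text
total 12
drwxr-xr-x  3 agent agent 4096 Dec  6 07:08 .
drwxr-xr-x 23 root  root  4096 Dec  6 07:08 ..
drwxr-xr-x  2 agent agent 4096 Dec  6 07:08 pics
{'time': np.float64(0.0), 'joint_positions': array([ 1.078,  0.088,  1.372,  0.   ,  1.684, -0.103]), 'qvel': array([-0.002, -0.002,  0.002, -0.001, -0.   , -0.001]), 'joint_torque': array([ 0.0000e+00, -3.4017e+01, -3.0243e+01,  7.2000e-02,  3.3000e-02,
       -0.0000e+00]), 'tool_pos': array([0.209, 0.508, 0.218]), 'ee_rot': array([-3.139, -0.   ,  2.752]), 'wrist_force': array([-0.074, -0.244,  0.287]), 'wrist_torque': array([ 0.019, -0.006, -0.012]), 'width': np.float64(0.094)}
scene [ 0.88335344  0.02092771 -0.5303885 ] [ 0.09291455 -0.72709565  0.77046729] -0.005654263609480354 [[415.4197612    0.         279.82304144]
 [  0.         415.4197612  208.91356949]
 [  0.           0.           1.        ]]
side [ 0.92131199  0.0015549  -0.36045476] [ 0.25710555 -0.69576118  0.63907448] -0.06562552396621875 [[437.55450851   0.         275.02615524]
 [  0.         437.55450851 203.55001951]
 [  0.           0.           1.        ]]
wr
[... 676 characters left out ...]
2.3, 191.8], 0.93)]
tray_tab_end side [([261.3, 181.8], 0.62)]
tray_tab_end wrist []
tray_plain_end scene [([294.7, 244.1], 0.59)]
tray_plain_end side [([285.2, 248.4], 0.66)]
tray_plain_end wrist []
detector scene [([230.1, 172.4], 0.87)]
detector side [([228.3, 159.6], 0.78)]
detector wrist []
nest scene [([227.2, 169.7], 0.96)]
nest side [([228.1, 156.5], 0.97)]
nest wrist []
beaker_pot scene [([318.0, 197.7], 0.64)]
beaker_pot side [([320.4, 198.8], 0.9)]
beaker_pot wrist []
vial_a scene [([344.9, 227.3], 0.5)]
vial_a side [([344.2, 234.0], 0.68)]
vial_a wrist []
pellet_tin scene [([241.5, 254.4], 0.96)]
pellet_tin side [([284.6, 245.5], 0.74), ([212.4, 256.3], 0.72)]
pellet_tin wrist []
```

View pics/scene0.png

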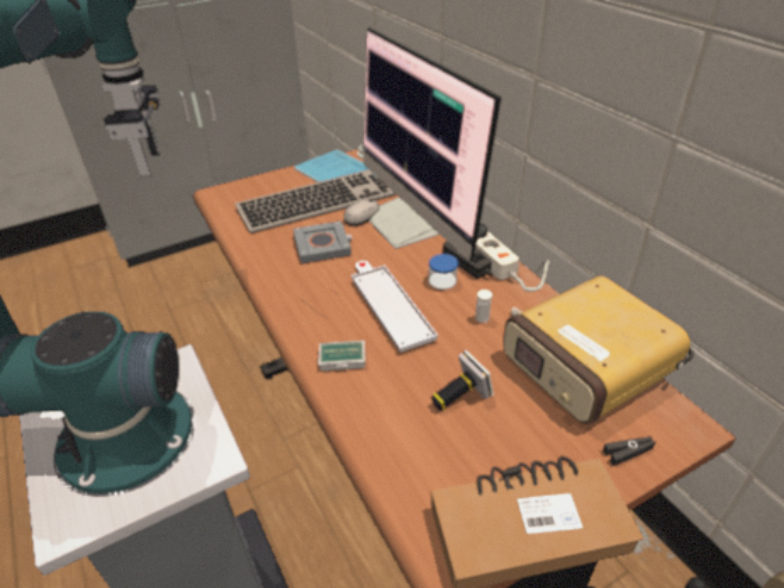

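View pics/side0.png

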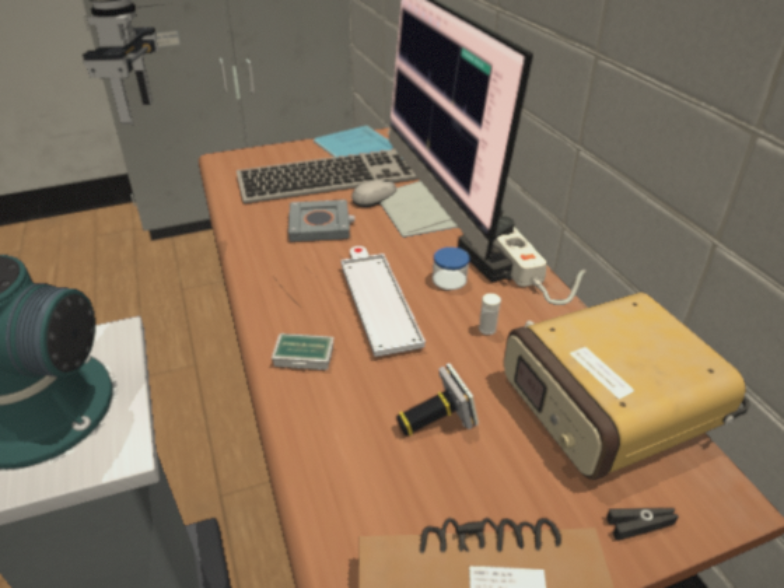

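```bash
python3 - <<'E'
from h import *
import cv2
for n in("scene","side"):
    f=cv2.imread(f"pics/{n}0.png"); 
    c=f[210:450,260:540]; cv2.imwrite(f"pics/{n}0c.png",cv2.resize(c,None,fx=2.4,fy=2.4,interpolation=cv2.INTER_CUBIC))
S=dict(tray_floor=((277.4,217.7),(273.4,214.4)),tab=((262.3,191.8),(261.3,181.8)),plain=((294.7,244.1),(285.2,248.4)),wiper=((340.8,261.2),(330.1,278.2)),grip=((324.1,280.2),(302.1,296)),nest=((227.2,169.7),(228.1,156.5)),pot=((318,197.7),(320.4,198.8)),vial=((344.9,227.3),(344.2,234)),tin=((241.5,254.4),(212.4,256.3)))
Z=dict(tray_floor=.012,tab=.012,plain=.012,nest=.017,pot=0,vial=0,tin=0,wiper=.032,grip=.017)
class D(dict):pass
a=dict(eye=[0.09291455,-0.72709565,0.77046729],orientation=[0.88335344,0.02092771,-0.5303885],k1=-0.005654,intrinsics=[[415.42,0,279.823],[0,415.42,208.9136],[0,0,1]])
b=dict(eye=[0.25710555,-0.69576118,0.63907448],orientation=[0.92131199,0.0015549,-0.36045476],k1=-0.065625,intrinsics=[[437.5545,0,275.026],[0,437.5545,203.55],[0,0,1]])
import json; json.dump([a,b],open("cal.json","w"))
for k,(u,v) in S.items():
    print(k,at_z(a,u,Z[k]).round(3),at_z(b,v,Z[k]).round(3),tri([(a,u),(b,v)]))
E
```

```text
tray_floor [0.521 0.048 0.012] [0.529 0.04  0.012] (array([ 0.55449751,  0.1081407 , -0.04639351]), [array([ 0. , -0.1]), array([-0. ,  0.1])])
tab [0.543 0.177 0.012] [0.547 0.175 0.012] (array([ 0.55552081,  0.20148103, -0.0079476 ]), [array([ 0.1, -0.3]), array([-0.1,  0.3])])
plain [ 0.506 -0.067  0.012] [ 0.513 -0.075  0.012] (array([ 0.53492117, -0.02162473, -0.04127227]), [array([-0. ,  0.3]), array([ 0.1, -0.3])])
wiper [ 0.559 -0.193  0.032] [ 0.553 -0.201  0.032] (array([ 0.55374102, -0.19999558,  0.03602254]), [array([0. , 1.5]), array([ 0.3, -1.9])])
grip [ 0.498 -0.211  0.017] [ 0.492 -0.21   0.017] (array([ 0.48187839, -0.23212771,  0.04637042]), [array([0. , 0.4]), array([ 0.1, -0.5])])
nest [0.5   0.336 0.017] [0.5   0.317 0.017] (array([ 0.5186693,  0.388188 , -0.023599 ]), [array([-0.2,  1. ]), array([ 0.4, -1.1])])
pot [0.679 0.076 0.   ] [0.664 0.071 0.   ] (array([0.64212351, 0.02732232, 0.04125659]), [array([-0.4,  1.6]), array([ 0.7, -1.9])])
vial [ 0.666 -0.073  0.   ] [ 0.657 -0.067  0.   ] (array([ 0.61890665, -0.12681011,  0.06213669]), [array([-0.1,  0.3]), array([ 0.1, -0.4])])
tin [ 0.376 -0.017  0.   ] [ 0.366 -0.032  0.   ] (array([ 0.36746525, -0.03581272,  0.01184387]), [array([-0. ,  2.5]), array([ 0.4, -3.1])])
```

The tray runs almost along y at x≈0.53, with the detector at (0.50, 0.33). The wiper lies at (0.555, -0.197) with its handle pointing towards the robot. The networks are up to 15 mm off from this range, so I'll turn the wrist and move over the tray for a closer view.

```bash
cat >> h.py <<'E'
def need(target,axes=True):
    o=robot.get_obs(); Rt=R.from_euler('xyz',o["ee_rot"]).as_matrix()
    d=Rt.T@(np.array(target)-o["tool_pos"])/0.025
    print("t",round(float(o["time"]),2),"tcp",o["tool_pos"].round(4),"rpy",o["ee_rot"].round(3),"units",d.round(2)); return d
E
python3 -m inch '[{"rz":-1},{"rz":-1},{"rz":-1},{"rz":-1},{"rz":-1},{"rz":-1},{"rz":-1}]'
python3 -c "
from h import *
need([.5,.06,.25])"
```

```text
t 1.8 tcp [0.209  0.5087 0.2195] rpy [3.142 0.    2.752] units [-17.59 -12.18  -1.22]invalid input at $[0]: expected keys grip, dx, dy, dz, rx, ry, rz
```

```bash

python3 -m inch '[{"grip":1,"dx":0,"dy":0,"dz":0,"rx":0,"ry":0,"rz":-1},{"grip":1,"dx":0,"dy":0,"dz":0,"rx":0,"ry":0,"rz":-1},{"grip":1,"dx":0,"dy":0,"dz":0,"rx":0,"ry":0,"rz":-1},{"grip":1,"dx":0,"dy":0,"dz":0,"rx":0,"ry":0,"rz":-1},{"grip":1,"dx":0,"dy":0,"dz":0,"rx":0,"ry":0,"rz":-1},{"grip":1,"dx":0,"dy":0,"dz":0,"rx":0,"ry":0,"rz":-1},{"grip":1,"dx":0,"dy":0,"dz":0,"rx":0,"ry":0,"rz":-1}]'
python3 -c "
from h import *
need([.5,.06,.25])"
```

```text
time: 2.68
tool_pos: [0.209, 0.5088, 0.2195]
ee_rot: [3.141, 0.0, -2.9]
wrist_force: [0.4, 0.2, 0.4]
width: 0.0942
t 2.67 tcp [0.209  0.5088 0.2195] rpy [ 3.141  0.    -2.9  ] units [ -7.01 -20.21  -1.22]
```

```bash

A='x'; python3 -m inch '[{"grip":1,"dx":-0.35,"dy":-1,"dz":-0.06,"rx":0,"ry":0,"rz":0},{"grip":1,"dx":-0.35,"dy":-1,"dz":-0.06,"rx":0,"ry":0,"rz":0},{"grip":1,"dx":-0.35,"dy":-1,"dz":-0.06,"rx":0,"ry":0,"rz":0},{"grip":1,"dx":-0.35,"dy":-1,"dz":-0.06,"rx":0,"ry":0,"rz":0},{"grip":1,"dx":-0.35,"dy":-1,"dz":-0.06,"rx":0,"ry":0,"rz":0},{"grip":1,"dx":-0.35,"dy":-1,"dz":-0.06,"rx":0,"ry":0,"rz":0},{"grip":1,"dx":-0.35,"dy":-1,"dz":-0.06,"rx":0,"ry":0,"rz":0},{"grip":1,"dx":-0.35,"dy":-1,"dz":-0.06,"rx":0,"ry":0,"rz":0},{"grip":1,"dx":-0.35,"dy":-1,"dz":-0.06,"rx":0,"ry":0,"rz":0},{"grip":1,"dx":-0.35,"dy":-1,"dz":-0.06,"rx":0,"ry":0,"rz":0},{"grip":1,"dx":-0.35,"dy":-1,"dz":-0.06,"rx":0,"ry":0,"rz":0},{"grip":1,"dx":-0.35,"dy":-1,"dz":-0.06,"rx":0,"ry":0,"rz":0}]'
python3 -c "
from h import *
need([.5,.06,.25])
p=cams.snapshot('wrist'); save(p,'w1.png')
for q in 'nest tray_tab_end tray_plain_end detector tray'.split():
    for r in spotter.place_of(p,q)[:2]: print(q,r['score'],np.round(r['pixel'],1),at_z(p,r['pixel'],{'nest':.017,'detector':0,'tray':0}.get(q,.012)).round(4))
import pickle; pickle.dump(p,open('w1.pkl','wb'))
"
```

```text
time: 4.18
tool_pos: [0.3874, 0.2358, 0.2385]
ee_rot: [3.141, 0.003, -2.895]
wrist_force: [-0.2, -0.2, 0.4]
width: 0.0938
t 4.17 tcp [0.3874 0.2358 0.2385] rpy [ 3.141e+00  3.000e-03 -2.895e+00] units [-2.65 -7.92 -0.46]
nest 0.79 [321.5 283.7] [0.501  0.3227 0.017 ]
tray_tab_end 0.95 [206.3 276.1] [0.532  0.1615 0.012 ]
tray_plain_end 0.97 [ 38.7 225.3] [ 0.5142 -0.0764  0.012 ]
detector 0.89 [319.2 279.2] [0.5027 0.322  0.    ]
detector 0.16 [205.9 276.6] [0.5394 0.1594 0.    ]
tray 0.78 [125.4 249.2] [ 0.5256  0.0389 -0.    ]
```

View pics/w1.png

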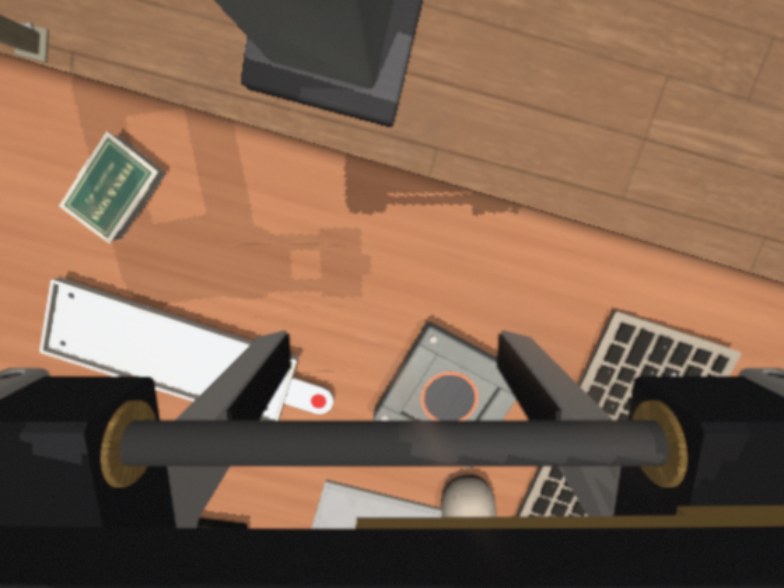

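The wrist camera gives a clear view. It shows the tray at (30–210, 200–300), the nest at about (321, 284) and the tin at (80, 133) in raw pixels. I'll carry on to the wiper.

```bash

python3 -m inch '[{"grip":1,"dx":-0.1,"dy":-1,"dz":0,"rx":0,"ry":0,"rz":0},{"grip":1,"dx":-0.1,"dy":-1,"dz":0,"rx":0,"ry":0,"rz":0},{"grip":1,"dx":-0.1,"dy":-1,"dz":0,"rx":0,"ry":0,"rz":0},{"grip":1,"dx":-0.1,"dy":-1,"dz":0,"rx":0,"ry":0,"rz":0},{"grip":1,"dx":-0.1,"dy":-1,"dz":0,"rx":0,"ry":0,"rz":0},{"grip":1,"dx":-0.1,"dy":-1,"dz":0,"rx":0,"ry":0,"rz":0},{"grip":1,"dx":-0.1,"dy":-1,"dz":0,"rx":0,"ry":0,"rz":0}]'
python3 -c "
from h import *
need([.47,-.2,.25])
p=cams.snapshot('wrist'); save(p,'w2.png')
for q in 'nest tray_tab_end tray_plain_end wiper wiper_grip'.split():
    for r in spotter.place_of(p,q)[:2]: print(q,r['score'],np.round(r['pixel'],1),at_z(p,r['pixel'],{'nest':.017,'wiper':.035,'wiper_grip':.02}.get(q,.012)).round(4))
import pickle; pickle.dump(p,open('w2.pkl','wb'))
"
```

```text
time: 5.35
tool_pos: [0.4459, 0.0758, 0.2376]
ee_rot: [3.137, 0.002, -2.878]
wrist_force: [0.8, -1.1, 0.8]
width: 0.0937
t 5.35 tcp [0.4459 0.0758 0.2376] rpy [ 3.137e+00  2.000e-03 -2.878e+00] units [  1.95 -10.9   -0.55]
nest 0.79 [439.7 274.1] [0.5002 0.3219 0.017 ]
tray_tab_end 0.85 [324.9 268.3] [0.5355 0.1642 0.012 ]
tray_plain_end 0.64 [160.  208.3] [ 0.5099 -0.0752  0.012 ]
wiper 0.77 [ 42.9 214.5] [ 0.5493 -0.2107  0.035 ]
wiper_grip 0.63 [ 53.3 172.6] [ 0.4965 -0.2129  0.02  ]
```

View pics/w2.png

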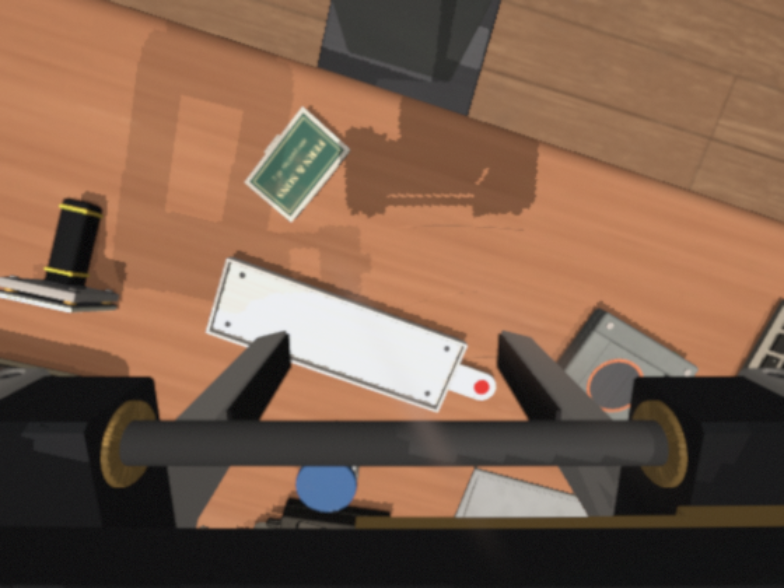

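```bash
cat >tr.py <<'E'
from h import *
import pickle
p=pickle.load(open('w2.pkl','rb'))
C=np.array([(229,258),(208,331),(437,410),(466,345)])/1.4
g=cv2.cvtColor(p['frame'],cv2.COLOR_RGB2GRAY)
c=cv2.cornerSubPix(g,C.astype(np.float32).reshape(-1,1,2),(4,4),(-1,-1),(3,30,.01)).reshape(-1,2)
for s in (C,c):
    W=np.array([at_z(p,x,.02) for x in s]);print(s.round(1).tolist(),W.round(4).tolist())
    print('sides',[np.linalg.norm(W[i]-W[(i+1)%4]).round(4) for i in range(4)],'centre',W.mean(0).round(4))
    d=(W[3]-W[0])+(W[2]-W[1]); print('axis deg',np.degrees(np.arctan2(d[1],d[0])))
# screws
# wiper from w2: handle
E
python3 tr.py
python3 -m inch '[{"grip":1,"dx":0.17,"dy":-1,"dz":0,"rx":0,"ry":0,"rz":0},{"grip":1,"dx":0.17,"dy":-1,"dz":0,"rx":0,"ry":0,"rz":0},{"grip":1,"dx":0.17,"dy":-1,"dz":0,"rx":0,"ry":0,"rz":0},{"grip":1,"dx":0.17,"dy":-1,"dz":0,"rx":0,"ry":0,"rz":0},{"grip":1,"dx":0.17,"dy":-1,"dz":0,"rx":0,"ry":0,"rz":0},{"grip":1,"dx":0.17,"dy":-1,"dz":0,"rx":0,"ry":0,"rz":0},{"grip":1,"dx":0.17,"dy":-1,"dz":0,"rx":0,"ry":0,"rz":0},{"grip":1,"dx":0.17,"dy":-1,"dz":0,"rx":0,"ry":0,"rz":0},{"grip":1,"dx":0.17,"dy":-1,"dz":0,"rx":0,"ry":0,"rz":0},{"grip":1,"dx":0.17,"dy":-1,"dz":0,"rx":0,"ry":0,"rz":0}]'
python3 -c "
from h import *
need([.47,-.2,.25])
p=cams.snapshot('wrist'); save(p,'w3.png')
for q in 'tray_plain_end wiper wiper_grip'.split():
    for r in spotter.place_of(p,q)[:2]: print(q,r['score'],np.round(r['pixel'],1),at_z(p,r['pixel'],{'nest':.017,'wiper':.035,'wiper_grip':.02}.get(q,.012)).round(4))
import pickle; pickle.dump(p,open('w3.pkl','wb'))
"
```

```text
[[163.6, 184.3], [148.6, 236.4], [312.1, 292.9], [332.9, 246.4]] [[0.4746, -0.0733, 0.02], [0.5497, -0.0808, 0.02], [0.5728, 0.1556, 0.02], [0.4989, 0.1629, 0.02]]
sides [np.float64(0.0755), np.float64(0.2376), np.float64(0.0744), np.float64(0.2375)] centre [0.524  0.0411 0.02  ]
axis deg 84.27818393671068
[[163.1999969482422, 184.3000030517578], [148.39999389648438, 235.5], [311.8999938964844, 291.1000061035156], [332.1000061035156, 245.3000030517578]] [[0.4747, -0.0739, 0.02], [0.5484, -0.0813, 0.02], [0.5704, 0.1545, 0.02], [0.4976, 0.1614, 0.02]]
sides [np.float64(0.0741), np.float64(0.2368), np.float64(0.0732), np.float64(0.2364)] centre [0.5228 0.0402 0.02  ]
axis deg 84.56920156346686
time: 6.9
tool_pos: [0.4731, -0.1694, 0.2372]
ee_rot: [3.134, 0.006, -2.855]
wrist_force: [0.8, 0.0, -0.2]
width: 0.0942
t 6.9 tcp [ 0.4731 -0.1694  0.2372] rpy [ 3.134  0.006 -2.855] units [ 0.46 -1.14 -0.52]
tray_plain_end 0.91 [339. 235.] [ 0.5091 -0.0751  0.012 ]
wiper 0.58 [234.4 243.1] [ 0.5517 -0.2088  0.035 ]
wiper 0.43 [337.6 238.5] [ 0.5082 -0.0821  0.035 ]
wiper_grip 0.56 [243.9 198.5] [ 0.4946 -0.2128  0.02  ]
```

View pics/w3.png

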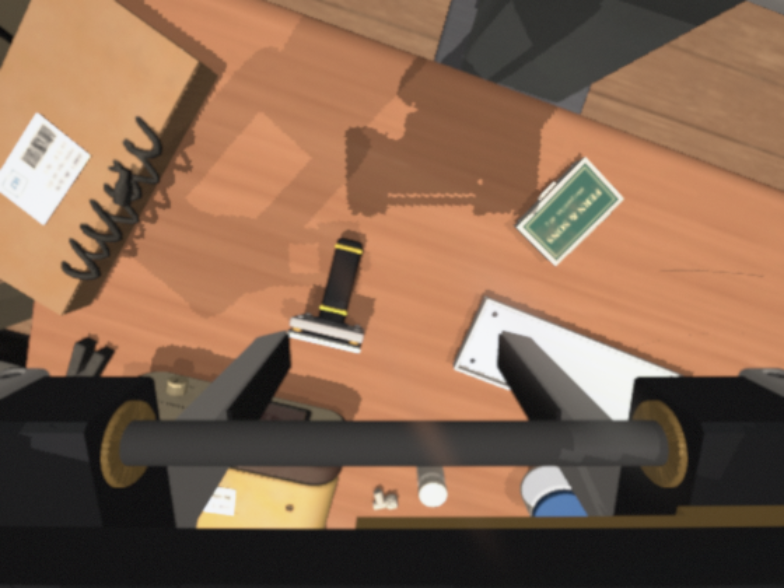

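```bash
python3 - <<'E'
from h import *
import pickle
p=pickle.load(open('w3.pkl','rb'))
f=p['frame'][150:260,190:280]; cv2.imwrite('pics/w3c.png',cv2.resize(cv2.cvtColor(f,cv2.COLOR_RGB2BGR),None,fx=6,fy=6,interpolation=cv2.INTER_CUBIC))
a=at_z(p,np.array((348.5,246))/1.4,.025); b=at_z(p,np.array((333.5,310))/1.4,.040)
print(a,b,np.linalg.norm(a-b)); d=(a-b)[:2]; print(np.degrees(np.arctan2(d[1],d[0])))
E
```

```text
[ 0.46333373 -0.21385973  0.025     ] [ 0.52046367 -0.21104414  0.04      ] 0.05913338560230951
-177.17851662516125
```

View pics/w3c.png

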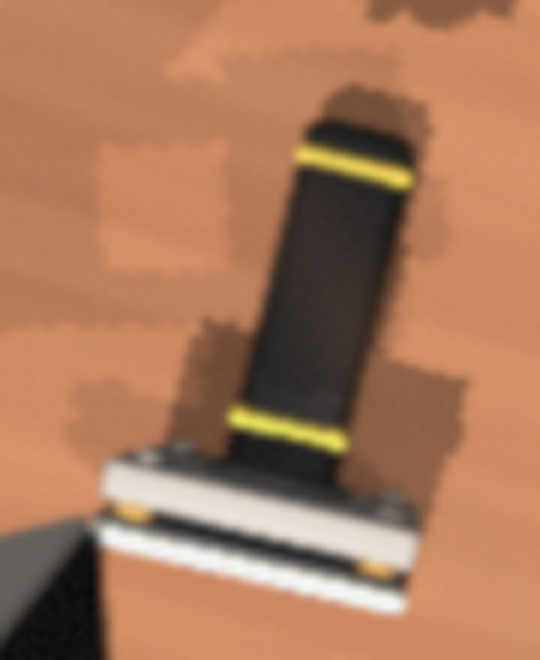

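```bash

python3 -m inch '[{"grip":1,"dx":0,"dy":-0.4,"dz":0,"rx":0,"ry":0,"rz":0.8},{"grip":1,"dx":0,"dy":-0.4,"dz":0,"rx":0,"ry":0,"rz":0.8},{"grip":1,"dx":0,"dy":-0.4,"dz":0,"rx":0,"ry":0,"rz":0.9},{"grip":1,"dx":0,"dy":0,"dz":0,"rx":0,"ry":-1,"rz":0},{"grip":1,"dx":0,"dy":0,"dz":0,"rx":0,"ry":-1,"rz":0},{"grip":1,"dx":0,"dy":0,"dz":0,"rx":0,"ry":-1,"rz":0},{"grip":1,"dx":0,"dy":0,"dz":0,"rx":0,"ry":-1,"rz":0},{"grip":1,"dx":0,"dy":0,"dz":0,"rx":0,"ry":-1,"rz":0},{"grip":1,"dx":0,"dy":0,"dz":0,"rx":0,"ry":-1,"rz":0},{"grip":1,"dx":0,"dy":0,"dz":0,"rx":0,"ry":-1,"rz":0},{"grip":1,"dx":0,"dy":0,"dz":0,"rx":0,"ry":-1,"rz":0},{"grip":1,"dx":0,"dy":0,"dz":0,"rx":0,"ry":-1,"rz":0}]'
cat >> h.py <<'E'
def axes():
    o=robot.get_obs(); Rt=R.from_euler('xyz',o["ee_rot"]).as_matrix()
    print("x",Rt[:,0].round(3),"y",Rt[:,1].round(3),"z",Rt[:,2].round(3),"q",o["joint_positions"].round(2),"F",o["wrist_force"].round(1),"w",round(float(o["width"]),4))
    return Rt
E
python3 -c "
from h import *
need([.487,-.2127,.1]);need([.487,-.2127,.019]);axes()"
```

```text
time: 8.6
tool_pos: [0.4915, -0.1635, 0.2482]
ee_rot: [3.12, 0.8, -3.097]
wrist_force: [-0.6, 0.5, -0.6]
width: 0.0942
t 8.6 tcp [ 0.4915 -0.1635  0.2482] rpy [ 3.12   0.8   -3.097] units [ 4.44 -2.04  3.89]
t 8.6 tcp [ 0.4915 -0.1635  0.2482] rpy [ 3.12   0.8   -3.097] units [ 6.77 -2.09  6.15]
x [-0.696 -0.031 -0.718] y [-0.061  0.998  0.015] z [ 0.716  0.054 -0.696] q [-0.81 -0.46  1.98  0.66  1.15 -2.56] F [-0.6  0.5 -0.6] w 0.0942
```

Joint 6 is at its limit with this jaw direction. A half turn about tool z gives the same grasp with room to spare.

```bash

for i in 1 2; do :; done
python3 -m inch '[{"grip":1,"dx":0,"dy":0,"dz":0,"rx":0,"ry":0,"rz":1},{"grip":1,"dx":0,"dy":0,"dz":0,"rx":0,"ry":0,"rz":1},{"grip":1,"dx":0,"dy":0,"dz":0,"rx":0,"ry":0,"rz":1},{"grip":1,"dx":0,"dy":0,"dz":0,"rx":0,"ry":0,"rz":1},{"grip":1,"dx":0,"dy":0,"dz":0,"rx":0,"ry":0,"rz":1},{"grip":1,"dx":0,"dy":0,"dz":0,"rx":0,"ry":0,"rz":1},{"grip":1,"dx":0,"dy":0,"dz":0,"rx":0,"ry":0,"rz":1},{"grip":1,"dx":0,"dy":0,"dz":0,"rx":0,"ry":0,"rz":1},{"grip":1,"dx":0,"dy":0,"dz":0,"rx":0,"ry":0,"rz":1},{"grip":1,"dx":0,"dy":0,"dz":0,"rx":0,"ry":0,"rz":1},{"grip":1,"dx":0,"dy":0,"dz":0,"rx":0,"ry":0,"rz":1},{"grip":1,"dx":0,"dy":0,"dz":0,"rx":0,"ry":0,"rz":1}]'
python3 -m inch '[{"grip":1,"dx":0,"dy":0,"dz":0,"rx":0,"ry":0,"rz":1},{"grip":1,"dx":0,"dy":0,"dz":0,"rx":0,"ry":0,"rz":1},{"grip":1,"dx":0,"dy":0,"dz":0,"rx":0,"ry":0,"rz":1},{"grip":1,"dx":0,"dy":0,"dz":0,"rx":0,"ry":0,"rz":1},{"grip":1,"dx":0,"dy":0,"dz":0,"rx":0,"ry":0,"rz":1},{"grip":1,"dx":0,"dy":0,"dz":0,"rx":0,"ry":0,"rz":1},{"grip":1,"dx":0,"dy":0,"dz":0,"rx":0,"ry":0,"rz":1},{"grip":1,"dx":0,"dy":0,"dz":0,"rx":0,"ry":0,"rz":1},{"grip":1,"dx":0,"dy":0,"dz":0,"rx":0,"ry":0,"rz":1},{"grip":1,"dx":0,"dy":0,"dz":0,"rx":0,"ry":0,"rz":1},{"grip":1,"dx":0,"dy":0,"dz":0,"rx":0,"ry":0,"rz":1},{"grip":1,"dx":0,"dy":0,"dz":0,"rx":0,"ry":0,"rz":1}]'
python3 -c "
from h import *
need([.487,-.2127,.1]);axes()"
```

```text
time: 10.1
tool_pos: [0.4913, -0.139, 0.2494]
ee_rot: [2.39, 0.325, 2.014]
wrist_force: [0.5, 0.9, -0.1]
width: 0.0941
time: 11.6
tool_pos: [0.4909, -0.1155, 0.2511]
ee_rot: [2.438, -0.443, 1.255]
wrist_force: [-0.2, 0.3, -0.3]
width: 0.0941
t 11.6 tcp [ 0.4909 -0.1155  0.2511] rpy [ 2.438 -0.443  1.255] units [-5.97 -1.69  3.62]
x [0.28  0.859 0.429] y [ 0.639 -0.5    0.584] z [ 0.716  0.11  -0.689] q [-0.74 -0.51  2.    0.66  1.16 -0.38] F [-0.2  0.3 -0.3] w 0.0941
```

```bash

python3 -m inch '[{"grip":1,"dx":-0.4,"dy":0,"dz":0.3,"rx":0,"ry":0,"rz":1},{"grip":1,"dx":-0.4,"dy":0,"dz":0.3,"rx":0,"ry":0,"rz":1},{"grip":1,"dx":-0.4,"dy":0,"dz":0.3,"rx":0,"ry":0,"rz":1},{"grip":1,"dx":-0.4,"dy":0.2,"dz":0.3,"rx":0,"ry":0,"rz":1},{"grip":1,"dx":-0.4,"dy":0.2,"dz":0.3,"rx":0,"ry":0,"rz":1},{"grip":1,"dx":-0.4,"dy":0.2,"dz":0.3,"rx":0,"ry":0,"rz":1},{"grip":1,"dx":-0.4,"dy":0.3,"dz":0.3,"rx":0,"ry":0,"rz":1},{"grip":1,"dx":-0.4,"dy":0.3,"dz":0.3,"rx":0,"ry":0,"rz":1},{"grip":1,"dx":-0.4,"dy":0.3,"dz":0.3,"rx":0,"ry":0,"rz":1},{"grip":1,"dx":-0.4,"dy":0.3,"dz":0.3,"rx":0,"ry":0,"rz":1},{"grip":1,"dx":-0.4,"dy":0.3,"dz":0.3,"rx":0,"ry":0,"rz":1},{"grip":1,"dx":-0.4,"dy":0.3,"dz":0.3,"rx":0,"ry":0,"rz":1}]'
python3 -c "
from h import *
need([.487,-.2127,.1])
A=axes()
hd=np.array([-.998,-.05,0]);y=np.array([.05,-.998,0]);
z=np.array([.707*.998,.707*.05,-.707]);x=np.cross(y,z)
print((R.from_matrix(A.T@np.c_[x,y,z]).as_rotvec(degrees=True)/5).round(2))"
```

```text
time: 13.1
tool_pos: [0.5172, -0.1985, 0.1273]
ee_rot: [-2.987, -0.808, -0.026]
wrist_force: [0.1, -0.0, -0.2]
width: 0.094
t 13.1 tcp [ 0.5172 -0.1985  0.1273] rpy [-2.987 -0.808 -0.026] units [-1.61  0.58 -0.2 ]
x [ 0.691 -0.018  0.723] y [ 0.086 -0.991 -0.106] z [ 0.718  0.135 -0.683] q [-0.88 -0.2   2.05  0.85  1.01  0.28] F [ 0.1 -0.  -0.2] w 0.094
[-1.15 -0.31 -0.59]
```

```bash

python3 -m inch '[{"grip":1,"dx":-0.8,"dy":0.3,"dz":-0.1,"rx":-0.6,"ry":-0.15,"rz":-0.3},{"grip":1,"dx":-0.8,"dy":0.3,"dz":-0.1,"rx":-0.55,"ry":-0.15,"rz":-0.3},{"grip":1,"dx":0,"dy":0,"dz":0,"rx":0,"ry":0,"rz":0}]'
python3 -c "
from h import *
need([.487,-.2127,.019])
A=axes()
y=np.array([.05,-.998,0]);
z=np.array([.707*.998,.707*.05,-.707]);x=np.cross(y,z)
print((R.from_matrix(A.T@np.c_[x,y,z]).as_rotvec(degrees=True)/5).round(2))
p=cams.snapshot('wrist');save(p,'w4.png')
p=cams.snapshot('side');save(p,'s4.png')"
```

```text
time: 13.48
tool_pos: [0.4871, -0.2091, 0.0994]
ee_rot: [-3.141, -0.785, 0.056]
wrist_force: [0.5, 0.3, 0.8]
width: 0.0939
t 13.47 tcp [ 0.4871 -0.2091  0.0994] rpy [-3.141 -0.785  0.056] units [-2.28  0.14  2.27]
x [0.706 0.039 0.707] y [ 0.056 -0.998 -0.   ] z [ 0.706  0.04  -0.707] q [-0.9  -0.26  2.14  0.81  0.92  0.22] F [0.5 0.3 0.8] w 0.0939
[-0.05 -0.    0.05]
```

View pics/w4.png

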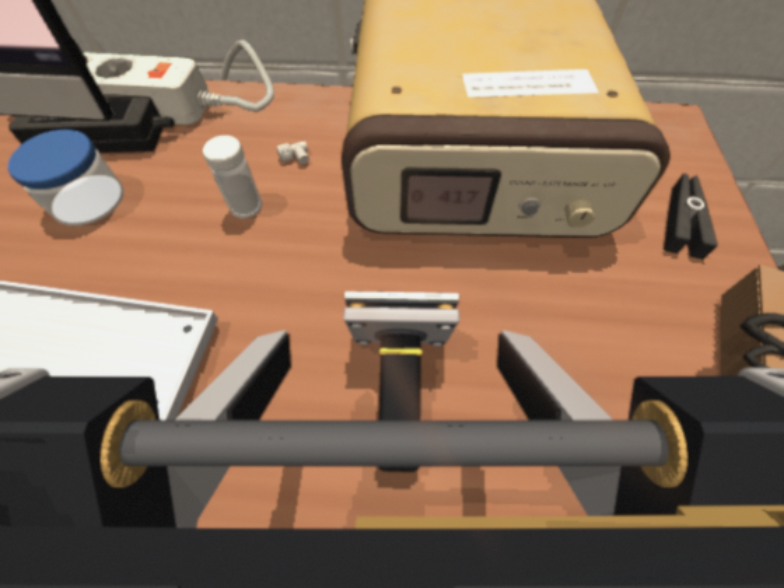

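View pics/s4.png

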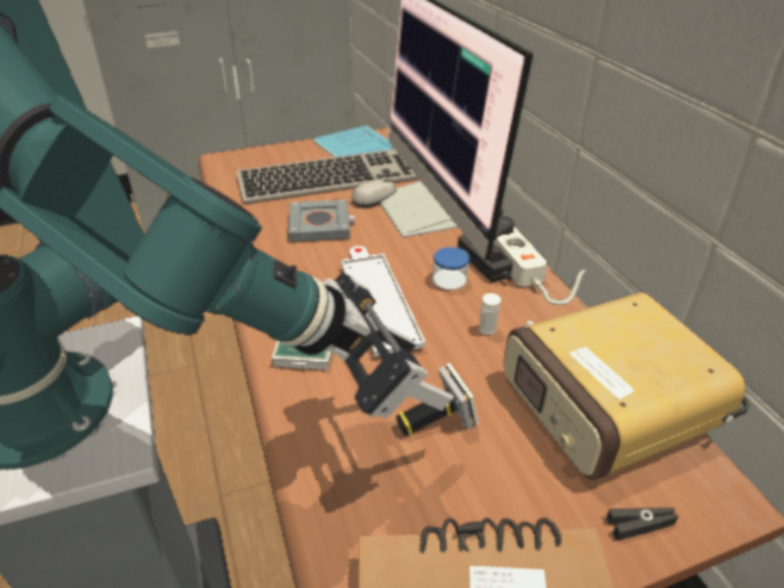

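The handle is centred and parallel between the fingers, at column 400 against the jaw centre at 394. I'll lower straight down and close.

```bash

python3 -m inch '[{"grip":1,"dx":-0.6,"dy":0.03,"dz":0.6,"rx":0,"ry":0,"rz":0},{"grip":1,"dx":-0.6,"dy":0.03,"dz":0.6,"rx":0,"ry":0,"rz":0},{"grip":1,"dx":-0.6,"dy":0.03,"dz":0.6,"rx":0,"ry":0,"rz":0},{"grip":1,"dx":-0.35,"dy":0.03,"dz":0.35,"rx":0,"ry":0,"rz":0},{"grip":0.6,"dx":0,"dy":0,"dz":0,"rx":0,"ry":0,"rz":0}]'
python3 -c "
from h import *
need([.487,-.2127,.020])"
python3 -m inch '[{"grip":0,"dx":0,"dy":0,"dz":0,"rx":0,"ry":0,"rz":0},{"grip":0,"dx":0,"dy":0,"dz":0,"rx":0,"ry":0,"rz":0},{"grip":0,"dx":0,"dy":0,"dz":0,"rx":0,"ry":0,"rz":0},{"grip":0,"dx":0,"dy":0,"dz":0,"rx":0,"ry":0,"rz":0},{"grip":0,"dx":0,"dy":0,"dz":0,"rx":0,"ry":0,"rz":0}]'
python3 -c "
from h import *
need([.487,-.2127,.020])"
```

```text
time: 14.2
tool_pos: [0.4945, -0.2149, 0.0301]
ee_rot: [3.133, -0.797, 0.065]
wrist_force: [-0.7, -0.8, 1.3]
width: 0.0871
t 14.2 tcp [ 0.4945 -0.2149  0.0301] rpy [ 3.133 -0.797  0.065] units [-0.5  -0.11  0.07]
time: 14.82
tool_pos: [0.4965, -0.2161, 0.0339]
ee_rot: [3.128, -0.801, 0.07]
wrist_force: [-0.1, 0.3, 0.0]
width: 0.0372
t 14.82 tcp [ 0.4965 -0.2161  0.0339] rpy [ 3.128 -0.801  0.07 ] units [-0.66 -0.17  0.12]
```

```bash

python3 -m inch '[{"grip":0.4,"dx":-0.4,"dy":-0.08,"dz":0.1,"rx":0,"ry":0,"rz":0},{"grip":0.1,"dx":-0.4,"dy":-0.08,"dz":0.1,"rx":0.05,"ry":0,"rz":0},{"grip":0,"dx":-0.03,"dy":0,"dz":0.03,"rx":0,"ry":0,"rz":0},{"grip":0,"dx":-0.03,"dy":0,"dz":0.03,"rx":0,"ry":0,"rz":0}]'
python3 -c "
from h import *
need([.487,-.2127,.020]);axes()
p=cams.snapshot('side');save(p,'s5.png')"
```

```text
time: 15.32
tool_pos: [0.4868, -0.2132, 0.0155]
ee_rot: [3.132, -0.807, 0.069]
wrist_force: [-8.0, 1.3, 11.6]
width: 0.0238
t 15.32 tcp [ 0.4868 -0.2132  0.0155] rpy [ 3.132 -0.807  0.069] units [ 0.14 -0.02 -0.12]
x [0.69  0.048 0.722] y [ 0.062 -0.998  0.007] z [ 0.721  0.041 -0.692] q [-0.92 -0.09  2.22  1.02  0.78 -0.09] F [-8.   1.3 11.6] w 0.0238
```

View pics/s5.png

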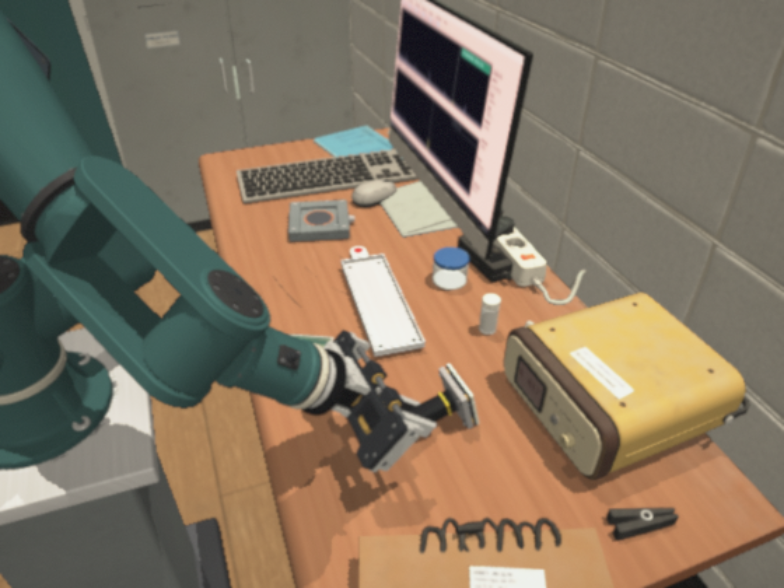

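Gripped, at 23.8 mm wide. I'll lift it, then tilt back.

```bash

python3 -m inch '[{"grip":0,"dx":0.2,"dy":0,"dz":-0.4,"rx":0,"ry":0,"rz":0},{"grip":0,"dx":0.3,"dy":0,"dz":-0.8,"rx":0,"ry":0,"rz":0},{"grip":0,"dx":0.3,"dy":0,"dz":-0.8,"rx":0,"ry":0,"rz":0},{"grip":0,"dx":0.3,"dy":0,"dz":-0.8,"rx":0,"ry":0,"rz":0},{"grip":0,"dx":0.5,"dy":0,"dz":-0.5,"rx":0,"ry":1,"rz":0},{"grip":0,"dx":0.2,"dy":0,"dz":-0.1,"rx":0,"ry":1,"rz":0}]'
python3 -c "
from h import *
need([.45,-.2127,.11]);axes()
p=cams.snapshot('side');save(p,'s6.png')"
```

```text
time: 16.12
tool_pos: [0.4501, -0.2102, 0.1029]
ee_rot: [3.136, -0.972, 0.072]
wrist_force: [-0.6, -0.7, -3.6]
width: 0.0243
t 16.12 tcp [ 0.4501 -0.2102  0.1029] rpy [ 3.136 -0.972  0.072] units [ 0.23  0.1  -0.17]
x [0.563 0.041 0.826] y [ 0.067 -0.998  0.003] z [ 0.824  0.054 -0.564] q [-1.12 -0.32  2.29  1.09  1.04 -0.15] F [-0.6 -0.7 -3.6] w 0.0243
```

View pics/s6.png

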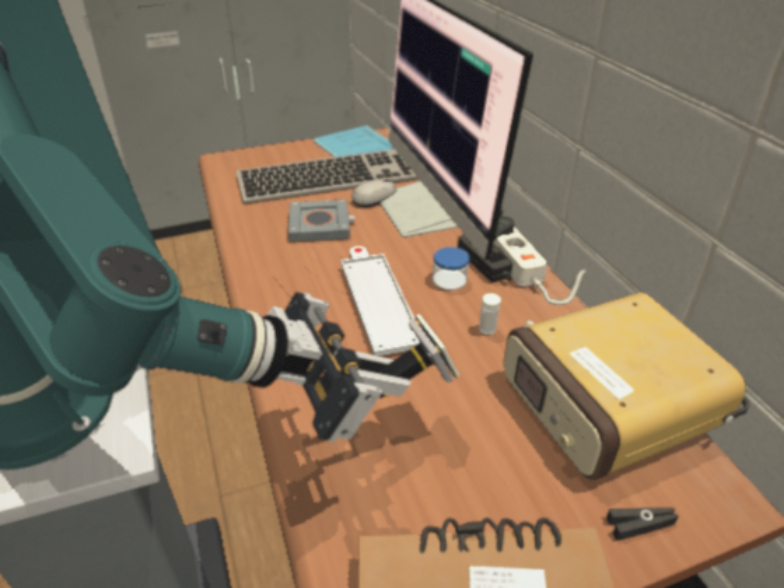

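The handle is holding rigidly. Since the half turn, tilting back needs negative ry, so I'll rotate that way while drawing towards the robot.

```bash

python3 -m inch '[{"grip":0,"dx":0.1,"dy":0,"dz":-0.4,"rx":0,"ry":-1,"rz":0},{"grip":0,"dx":0.1,"dy":0,"dz":-0.4,"rx":0,"ry":-1,"rz":0},{"grip":0,"dx":0,"dy":0,"dz":-0.4,"rx":0,"ry":-1,"rz":0},{"grip":0,"dx":0,"dy":0,"dz":-0.4,"rx":0,"ry":-1,"rz":0},{"grip":0,"dx":-0.1,"dy":0,"dz":-0.3,"rx":0,"ry":-1,"rz":0},{"grip":0,"dx":-0.1,"dy":0,"dz":-0.3,"rx":0,"ry":-1,"rz":0},{"grip":0,"dx":-0.2,"dy":0,"dz":-0.2,"rx":0,"ry":-1,"rz":0},{"grip":0,"dx":-0.2,"dy":0,"dz":-0.2,"rx":0,"ry":-1,"rz":0},{"grip":0,"dx":-0.3,"dy":0,"dz":-0.1,"rx":0,"ry":-1,"rz":0},{"grip":0,"dx":-0.3,"dy":0,"dz":-0.1,"rx":0,"ry":-1,"rz":0},{"grip":0,"dx":-0.3,"dy":0,"dz":-0.1,"rx":0,"ry":-1,"rz":0},{"grip":0,"dx":-0.3,"dy":0,"dz":-0.1,"rx":0,"ry":-1,"rz":0}]'
python3 -c "
from h import *
need([.4,-.2127,.12]);axes()
p=cams.snapshot('side');save(p,'s7.png')"
```

```text
time: 17.68
tool_pos: [0.3503, -0.2104, 0.1425]
ee_rot: [-3.13, 0.149, 0.046]
wrist_force: [-0.1, 0.3, -3.4]
width: 0.0238
t 17.68 tcp [ 0.3503 -0.2104  0.1425] rpy [-3.13   0.149  0.046] units [2.09 0.19 0.6 ]
x [ 0.988  0.046 -0.148] y [ 0.045 -0.999 -0.011] z [-0.149  0.005 -0.989] q [-0.61 -0.1   1.72 -0.08  1.65  0.91] F [-0.1  0.3 -3.4] w 0.0238
```

View pics/s7.png

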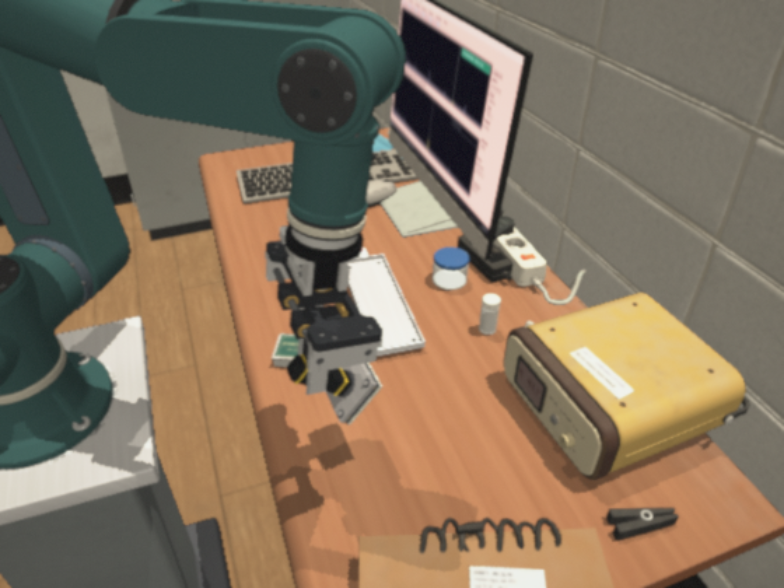

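```bash

python3 -m inch '[{"grip":0,"dx":0.2,"dy":0,"dz":0,"rx":0,"ry":-1,"rz":0},{"grip":0,"dx":0.2,"dy":0,"dz":0,"rx":0,"ry":-1,"rz":0},{"grip":0,"dx":0.2,"dy":0,"dz":0,"rx":0,"ry":-1,"rz":0},{"grip":0,"dx":0.2,"dy":0,"dz":-0.1,"rx":0,"ry":-1,"rz":0},{"grip":0,"dx":0.2,"dy":0,"dz":-0.1,"rx":0,"ry":-1,"rz":0},{"grip":0,"dx":0.2,"dy":0,"dz":-0.1,"rx":0,"ry":-1,"rz":0},{"grip":0,"dx":0.2,"dy":0,"dz":-0.2,"rx":0,"ry":-1,"rz":0},{"grip":0,"dx":0.2,"dy":0,"dz":-0.2,"rx":0,"ry":-1,"rz":0}]'
python3 -c "
from h import *
need([.4,-.2127,.09]);axes()
p=cams.snapshot('side');save(p,'s8.png')"
```

```text
time: 18.73
tool_pos: [0.3978, -0.2096, 0.136]
ee_rot: [-3.14, 0.859, 0.039]
wrist_force: [0.1, -0.3, -2.9]
width: 0.0239
t 18.73 tcp [ 0.3978 -0.2096  0.136 ] rpy [-3.14   0.859  0.039] units [1.45 0.13 1.14]
x [ 0.652  0.026 -0.757] y [ 0.038 -0.999 -0.001] z [-0.757 -0.028 -0.653] q [-0.38  0.48  1.28 -0.38  2.16  1.07] F [ 0.1 -0.3 -2.9] w 0.0239
```

View pics/s8.png

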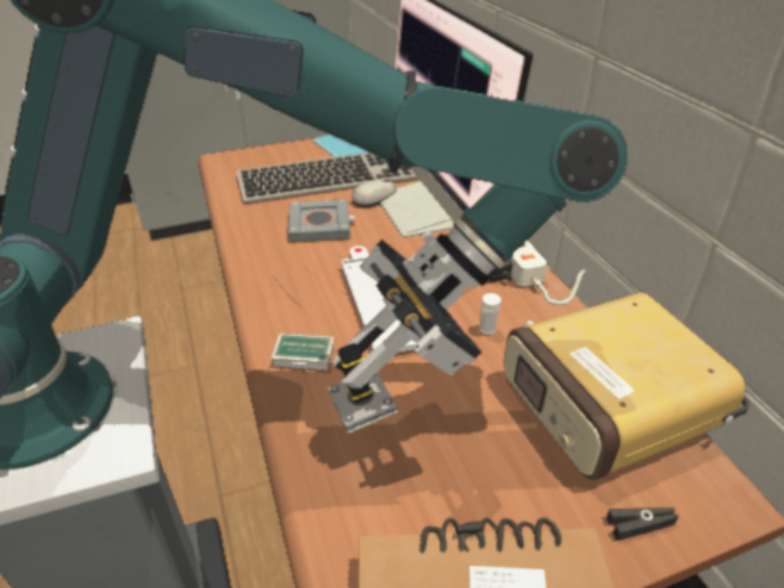

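```bash

python3 -m inch '[{"grip":0,"dx":0.35,"dy":0,"dz":0.3,"rx":0,"ry":-0.8,"rz":0},{"grip":0,"dx":0.4,"dy":0,"dz":0.3,"rx":0,"ry":-0.8,"rz":0},{"grip":0,"dx":0.4,"dy":0,"dz":0.25,"rx":0,"ry":0,"rz":0},{"grip":0,"dx":0.4,"dy":0,"dz":0.25,"rx":0,"ry":0,"rz":0}]'
python3 -c "
from h import *
need([.4,-.2127,.067]);A=axes()
p=cams.snapshot('side');save(p,'s9.png')
print('down1',A.T@[0,0,-1])"
```

```text
time: 19.27
tool_pos: [0.4, -0.2102, 0.0823]
ee_rot: [3.141, 0.995, 0.039]
wrist_force: [-0.4, 0.2, -2.8]
width: 0.0238
t 19.27 tcp [ 0.4    -0.2102  0.0823] rpy [3.141 0.995 0.039] units [0.51 0.1  0.34]
x [ 0.544  0.021 -0.839] y [ 0.04  -0.999  0.   ] z [-0.838 -0.033 -0.545] q [-0.36  0.63  1.26 -0.41  2.17  1.1 ] F [-0.4  0.2 -2.8] w 0.0238
down1 [ 8.38653153e-01 -1.41899855e-04  5.44665832e-01]
```

View pics/s9.png

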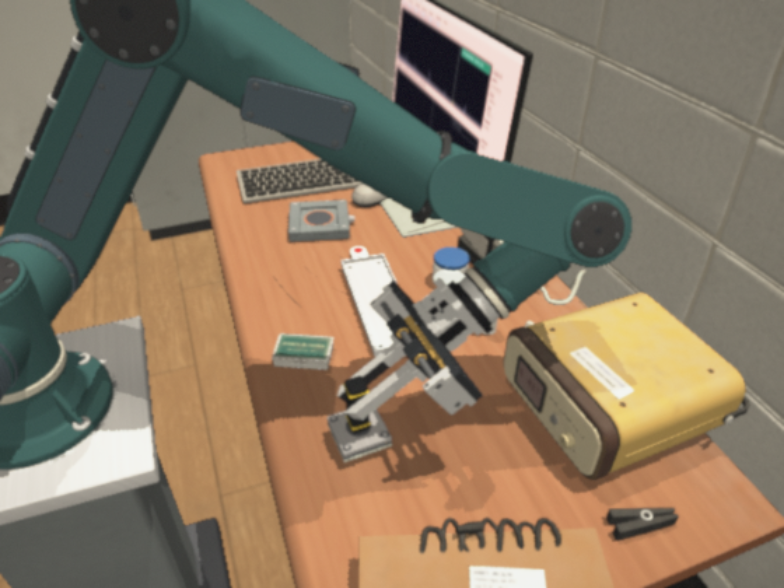

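```bash

python3 -m inch '[{"grip":0,"dx":0.25,"dy":0,"dz":0.16,"rx":0,"ry":0,"rz":0},{"grip":0,"dx":0.15,"dy":0,"dz":0.1,"rx":0,"ry":0,"rz":0}]'
python3 -m inch '[{"grip":0,"dx":0.08,"dy":0,"dz":0.06,"rx":0,"ry":0,"rz":0}]'
python3 -m inch '[{"grip":0,"dx":0.08,"dy":0,"dz":0.06,"rx":0,"ry":0,"rz":0}]'
```

```text
time: 19.58
tool_pos: [0.3994, -0.2102, 0.0692]
ee_rot: [-3.141, 0.993, 0.04]
wrist_force: [-0.7, 0.4, -1.6]
width: 0.024
time: 19.7
tool_pos: [0.3995, -0.2103, 0.0679]
ee_rot: [3.14, 0.993, 0.038]
wrist_force: [2.0, -0.6, 4.3]
width: 0.0242
time: 19.82
tool_pos: [0.3996, -0.2103, 0.0675]
ee_rot: [3.138, 0.993, 0.035]
wrist_force: [2.1, 0.4, 6.0]
width: 0.0239
```

Contact at about 9 N over the weight. I'll open and back out along the fingers.

```bash

python3 -m inch '[{"grip":0.6,"dx":0,"dy":0,"dz":0,"rx":0,"ry":0,"rz":0},{"grip":0.6,"dx":0,"dy":0,"dz":0,"rx":0,"ry":0,"rz":0},{"grip":0.8,"dx":0,"dy":0,"dz":-0.5,"rx":0,"ry":0,"rz":0},{"grip":0.8,"dx":0,"dy":0,"dz":-1,"rx":0,"ry":0,"rz":0},{"grip":0.8,"dx":0,"dy":0,"dz":-1,"rx":0,"ry":0,"rz":0},{"grip":0.8,"dx":-0.5,"dy":0,"dz":-1,"rx":0,"ry":0,"rz":0},{"grip":0.8,"dx":-1,"dy":0,"dz":0,"rx":0,"ry":1,"rz":0},{"grip":0.8,"dx":-1,"dy":0,"dz":0,"rx":0,"ry":1,"rz":0}]'
python3 -c "
from h import *
need([.4,-.2127,.2]);A=axes()
p=cams.snapshot('side');save(p,'s10.png')"
```

```text
time: 20.82
tool_pos: [0.4413, -0.2082, 0.165]
ee_rot: [-3.14, 0.822, 0.041]
wrist_force: [-0.6, 0.1, 0.5]
width: 0.0754
t 20.82 tcp [ 0.4413 -0.2082  0.165 ] rpy [-3.14   0.822  0.041] units [-2.15  0.11  0.26]
x [ 0.68   0.028 -0.732] y [ 0.04  -0.999 -0.001] z [-0.732 -0.029 -0.681] q [-0.36  0.53  1.14 -0.37  2.23  1.06] F [-0.6  0.1  0.5] w 0.0754
```

View pics/s10.png

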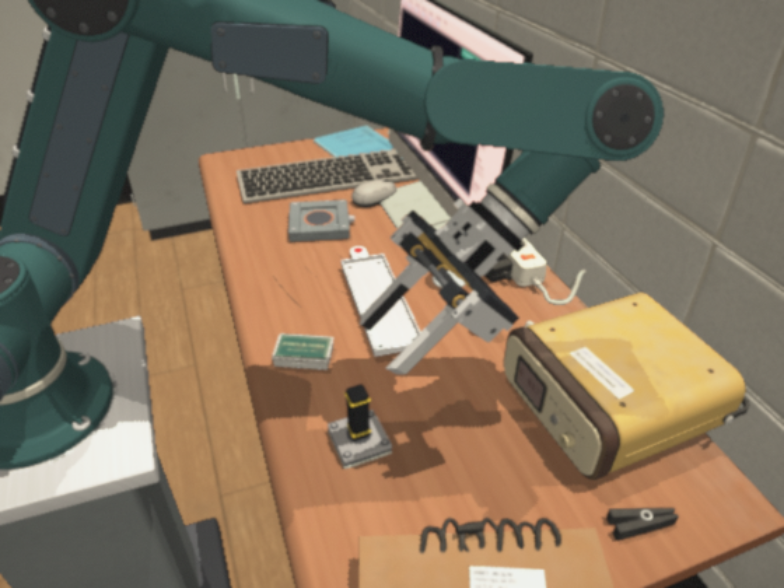

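The applicator is standing at side pixel (255, 310). I'll rotate the tool back to vertical.

```bash

python3 -m inch '[{"grip":0.8,"dx":-0.3,"dy":0,"dz":0,"rx":0,"ry":1,"rz":0},{"grip":0.8,"dx":-0.3,"dy":0,"dz":0,"rx":0,"ry":1,"rz":0},{"grip":0.8,"dx":-0.3,"dy":0,"dz":0,"rx":0,"ry":1,"rz":0},{"grip":0.8,"dx":-0.2,"dy":0,"dz":0,"rx":0,"ry":1,"rz":0},{"grip":0.8,"dx":-0.2,"dy":0,"dz":0,"rx":0,"ry":1,"rz":0},{"grip":0.8,"dx":-0.2,"dy":0,"dz":0,"rx":0,"ry":1,"rz":0},{"grip":0.8,"dx":-0.2,"dy":0,"dz":0,"rx":0,"ry":1,"rz":0},{"grip":0.8,"dx":-0.1,"dy":0,"dz":0,"rx":0,"ry":1,"rz":0},{"grip":0.8,"dx":-0.1,"dy":0,"dz":0,"rx":0,"ry":1,"rz":0},{"grip":0.8,"dx":0,"dy":0,"dz":0,"rx":0,"ry":0.4,"rz":0}]'
cat >> h.py <<'E'
def vert(yaw_y_deg):
    """rotation units to make tool vertical-down with tool y at given world angle"""
    A=axes(); t=np.radians(yaw_y_deg); y=np.array([np.cos(t),np.sin(t),0]); z=np.array([0,0,-1.]); x=np.cross(y,z)
    print("rot units",(R.from_matrix(A.T@np.c_[x,y,z]).as_rotvec(degrees=True)/5).round(3))
E
python3 -c "
from h import *
need([.4,-.2105,.15]);vert(-87.7)
p=cams.snapshot('wrist');save(p,'w11.png')
for q in ('wiper','wiper_grip'):
  for r in spotter.place_of(p,q)[:2]: print(q,r['score'],np.round(r['pixel'],1),at_z(p,r['pixel'],{'wiper':0,'wiper_grip':.06}[q]).round(4))
import pickle; pickle.dump(p,open('w11.pkl','wb'))"
```

```text
time: 22.12
tool_pos: [0.4041, -0.211, 0.1982]
ee_rot: [3.136, -0.029, 0.041]
wrist_force: [-0.4, -0.5, -0.1]
width: 0.0751
t 22.12 tcp [ 0.4041 -0.211   0.1982] rpy [ 3.136 -0.029  0.041] units [-0.22 -0.04  1.92]
x [0.999 0.041 0.029] y [ 0.041 -0.999  0.006] z [ 0.029 -0.004 -1.   ] q [-0.62 -0.14  1.64  0.01  1.62  0.92] F [-0.4 -0.5 -0.1] w 0.0751
rot units [ 0.064 -0.331  0.011]
wiper 0.96 [279.5 199.6] [ 0.4071 -0.211   0.    ]
wiper_grip 0.59 [280.5 213.6] [ 0.4024 -0.2122  0.06  ]
wiper_grip 0.5 [67.3 91.8] [ 0.5143 -0.0018  0.06  ]
```

View pics/w11.png

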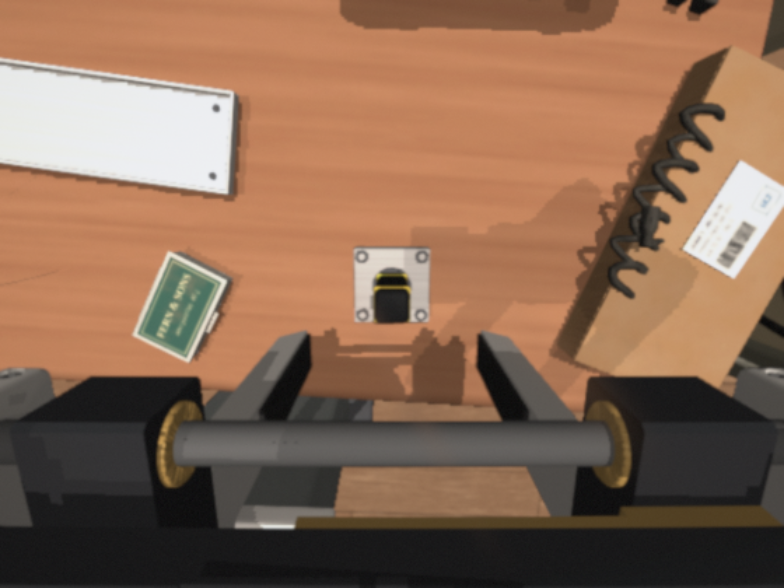

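```bash
python3 -c "
from h import *
import pickle
p=pickle.load(open('w11.pkl','rb'))
print(at_z(p,np.array((391.5,304))/1.4,.096))
print([at_z(p,np.array(c)/1.4,.014).round(4) for c in((354,246),(430,247),(430,323),(355,323))])"
python3 -m inch '[{"grip":0.8,"dx":0,"dy":0,"dz":0.6,"rx":0.06,"ry":-0.33,"rz":0},{"grip":0.8,"dx":0,"dy":0,"dz":0.8,"rx":0,"ry":0,"rz":0},{"grip":0.8,"dx":0,"dy":0,"dz":0.8,"rx":0,"ry":0,"rz":0},{"grip":0.8,"dx":0,"dy":0,"dz":0.8,"rx":0,"ry":0,"rz":0},{"grip":0.7,"dx":0,"dy":0,"dz":0.8,"rx":0,"ry":0,"rz":0}]'
python3 -c "
from h import *
need([.404,-.2115,.058]);vert(-87.7)"
```

```text
[ 0.40678941 -0.21104522  0.096     ]
[array([ 0.4365, -0.1786,  0.014 ]), array([ 0.4383, -0.2422,  0.014 ]), array([ 0.3725, -0.2461,  0.014 ]), array([ 0.3699, -0.1809,  0.014 ])]
time: 22.9
tool_pos: [0.4065, -0.2101, 0.0949]
ee_rot: [-3.137, 0.014, 0.046]
wrist_force: [0.6, -0.5, -0.2]
width: 0.0685
t 22.9 tcp [ 0.4065 -0.2101  0.0949] rpy [-3.137  0.014  0.046] units [-0.08  0.06  1.48]
x [ 0.999  0.046 -0.014] y [ 0.046 -0.999 -0.004] z [-0.014  0.004 -1.   ] q [-0.6  -0.05  1.76 -0.    1.44  0.93] F [ 0.6 -0.5 -0.2] w 0.0685
rot units [-0.049  0.159  0.063]
```

```bash

python3 -m inch '[{"grip":0.6,"dx":-0.05,"dy":0.03,"dz":0.7,"rx":-0.05,"ry":0.16,"rz":0.05},{"grip":0.5,"dx":-0.05,"dy":0.03,"dz":0.7,"rx":0,"ry":0,"rz":0},{"grip":0.4,"dx":0,"dy":0,"dz":0.1,"rx":0,"ry":0,"rz":0}]'
python3 -c "
from h import *
need([.4043,-.212,.058]);vert(-87.5)"
```

```text
time: 23.28
tool_pos: [0.4023, -0.2089, 0.0492]
ee_rot: [-3.134, 0.013, 0.045]
wrist_force: [0.8, -0.3, -0.5]
width: 0.0405
t 23.27 tcp [ 0.4023 -0.2089  0.0492] rpy [-3.134  0.013  0.045] units [ 0.07  0.12 -0.35]
x [ 0.999  0.045 -0.013] y [ 0.044 -0.999 -0.008] z [-0.013  0.007 -1.   ] q [-0.6  -0.02  1.82 -0.    1.35  0.92] F [ 0.8 -0.3 -0.5] w 0.0405
rot units [-0.089  0.15   0.011]
```

```bash

python3 -m inch '[{"grip":0.4,"dx":0.07,"dy":0.1,"dz":-0.25,"rx":-0.15,"ry":0.25,"rz":0},{"grip":0,"dx":0,"dy":0,"dz":0,"rx":0,"ry":0,"rz":0},{"grip":0,"dx":0,"dy":0,"dz":0,"rx":0,"ry":0,"rz":0},{"grip":0,"dx":0,"dy":0,"dz":0,"rx":0,"ry":0,"rz":0}]'
python3 -c "
from h import *
need([.4043,-.212,.058]);vert(-87.5)"
```

```text
time: 23.78
tool_pos: [0.4054, -0.2115, 0.0562]
ee_rot: [3.136, -0.01, 0.046]
wrist_force: [0.6, -0.3, -3.0]
width: 0.0238
t 23.77 tcp [ 0.4054 -0.2115  0.0562] rpy [ 3.136 -0.01   0.046] units [-0.04  0.02 -0.07]
x [0.999 0.046 0.01 ] y [ 0.046 -0.999  0.006] z [ 0.01  -0.006 -1.   ] q [-0.61 -0.03  1.83  0.    1.34  0.92] F [ 0.6 -0.3 -3. ] w 0.0238
rot units [ 0.069 -0.109  0.025]
```

```bash
python3 - <<'E'
from h import *
import pickle
def crop(n,x0,y0,x1,y1,s,out):
    p=pickle.load(open(n,'rb')); f=p['frame'][y0:y1,x0:x1]
    cv2.imwrite('pics/'+out,cv2.resize(cv2.cvtColor(f,cv2.COLOR_RGB2BGR),None,fx=s,fy=s,interpolation=cv2.INTER_CUBIC))
crop('w2.pkl',140,175,340,300,4,'c2.png')
crop('w11.pkl',0,35,180,145,4,'c11.png')
E
```

```text
(no output)
```

View pics/c2.png

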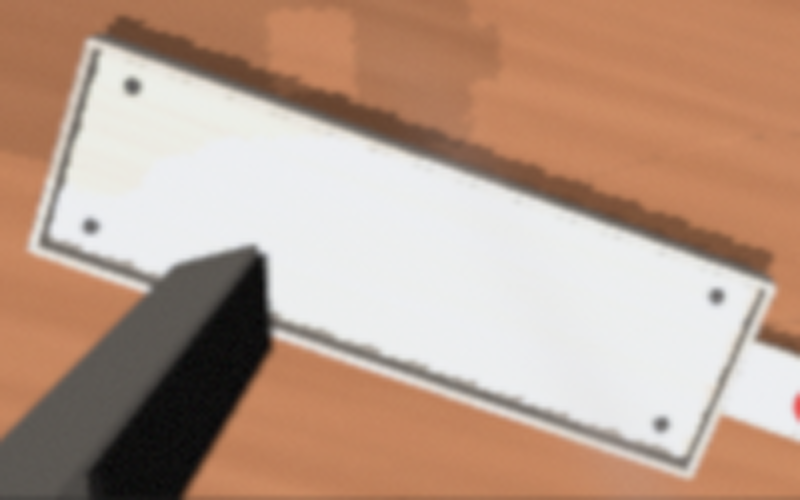

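View pics/c11.png

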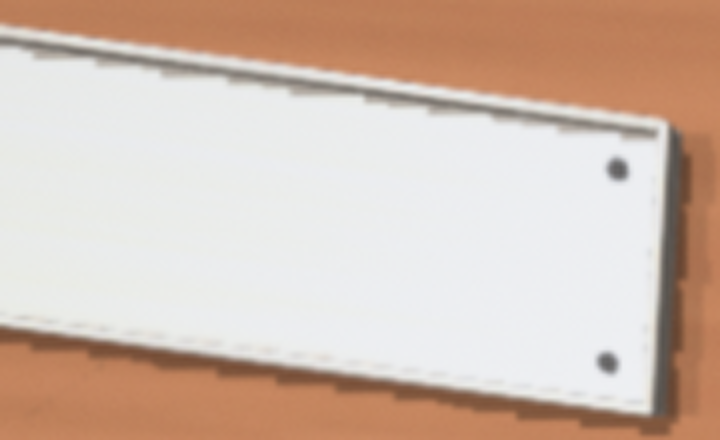

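```bash
python3 - <<'E'
from h import *
import pickle
from scipy.optimize import least_squares
p2=pickle.load(open('w2.pkl','rb'));p11=pickle.load(open('w11.pkl','rb'))
o2=[((90,38),(-1,-1)),((30,249),(1,-1)),((690,477),(1,1)),((774,284),(-1,1))]
o11=[((669,121),(1,-1)),((652,413),(-1,-1))]
obs=[(p2,np.array(a)/4-.375+(140,175),s) for a,s in o2]+[(p11,np.array(a)/4-.375+(0,35),s) for a,s in o11]
def res(v,ob=obs):
    c,s=np.cos(v[2]),np.sin(v[2]);out=[]
    for p,px,(sx,sy) in ob:
        l=np.array([.039*sx,.121*sy]); X=np.array([v[0]+c*l[0]-s*l[1],v[1]+s*l[0]+c*l[1],.02]); out+=list(proj(p,X)-px)
    return np.array(out)
for ob in (obs,obs[:4],obs[4:]):
    r=least_squares(res,[.523,.042,-.1],args=(ob,)); print(r.x[:2].round(4),np.degrees(r.x[2]).round(2),r.fun.round(1))
E
```

```text
[0.5248 0.0401] -5.46 [-1.1 -0.6 -1.2  0.6  0.4  0.6  1.   0.1 -0.4 -0.4 -0.4  0.8]
[0.5246 0.0404] -5.53 [-0.7 -0.8 -1.   0.4  0.6  0.6  1.2  0.2]
[0.5253 0.0396] -5.61 [ 0.1 -0.5 -0.1  0.6]
```

```bash

python3 -m inch '[{"grip":0,"dx":0,"dy":0,"dz":-0.8,"rx":0.07,"ry":-0.1,"rz":0},{"grip":0,"dx":0,"dy":0,"dz":-0.8,"rx":0,"ry":0,"rz":0.8},{"grip":0,"dx":0.1,"dy":-0.3,"dz":-0.6,"rx":0,"ry":0,"rz":0.8}]'
python3 -c "
from h import *
need([.5324,.1198,.125]);vert(-95.5)"
```

```text
time: 24.15
tool_pos: [0.4057, -0.203, 0.1101]
ee_rot: [-3.139, 0.005, -0.099]
wrist_force: [-0.3, 1.3, -2.6]
width: 0.024
t 24.15 tcp [ 0.4057 -0.203   0.1101] rpy [-3.139  0.005 -0.099] units [  3.76 -13.35  -0.58]
x [ 0.995 -0.099 -0.005] y [-0.099 -0.995 -0.003] z [-0.005  0.003 -1.   ] q [-0.59 -0.08  1.75  0.    1.47  1.08] F [-0.3  1.3 -2.6] w 0.024
rot units [-0.033  0.058 -0.037]
```

```bash

python3 -m inch '[{"grip":0,"dx":0.28,"dy":-1,"dz":-0.05,"rx":0,"ry":0,"rz":0},{"grip":0,"dx":0.28,"dy":-1,"dz":-0.05,"rx":0,"ry":0,"rz":0},{"grip":0,"dx":0.28,"dy":-1,"dz":-0.05,"rx":0,"ry":0,"rz":0},{"grip":0,"dx":0.28,"dy":-1,"dz":-0.05,"rx":0,"ry":0,"rz":0},{"grip":0,"dx":0.28,"dy":-1,"dz":0,"rx":0,"ry":0,"rz":0},{"grip":0,"dx":0.28,"dy":-1,"dz":0,"rx":0,"ry":0,"rz":0},{"grip":0,"dx":0.28,"dy":-1,"dz":0,"rx":0,"ry":0,"rz":0},{"grip":0,"dx":0.28,"dy":-1,"dz":0,"rx":0,"ry":0,"rz":0},{"grip":0,"dx":0.28,"dy":-1,"dz":0,"rx":0,"ry":0,"rz":0},{"grip":0,"dx":0.28,"dy":-1,"dz":0,"rx":0,"ry":0,"rz":0},{"grip":0,"dx":0.28,"dy":-1,"dz":0,"rx":0,"ry":0,"rz":0},{"grip":0,"dx":0.28,"dy":-1,"dz":0,"rx":0,"ry":0,"rz":0}]'
python3 -c "
from h import *
need([.5324,.1198,.12]);vert(-95.5)"
```

```text
time: 25.65
tool_pos: [0.5207, 0.0939, 0.1133]
ee_rot: [3.141, 0.008, -0.105]
wrist_force: [0.8, -0.9, -2.4]
width: 0.0238
t 25.65 tcp [0.5207 0.0939 0.1133] rpy [ 3.141  0.008 -0.105] units [ 0.35 -1.08 -0.27]
x [ 0.994 -0.105 -0.008] y [-0.105 -0.995  0.   ] z [-0.008  0.    -1.   ] q [0.07 0.09 1.58 0.   1.48 1.75] F [ 0.8 -0.9 -2.4] w 0.0238
rot units [ 0.004  0.088 -0.101]
```

```bash

python3 -m inch '[{"grip":0,"dx":0.2,"dy":-0.6,"dz":0.2,"rx":0,"ry":0.09,"rz":-0.1},{"grip":0,"dx":0.18,"dy":-0.5,"dz":0.2,"rx":0,"ry":0,"rz":0},{"grip":0,"dx":0,"dy":0,"dz":0.03,"rx":0,"ry":0,"rz":0}]'
python3 -c "
from h import *
need([.5324,.1198,.1]);vert(-95.5)
import pickle
for n in('wrist','side','scene'):
    p=cams.snapshot(n);save(p,n[0]+n[1]+'12.png');pickle.dump(p,open(n+'12.pkl','wb'))
"
```

```text
time: 26.02
tool_pos: [0.5329, 0.1219, 0.1005]
ee_rot: [3.14, 0.002, -0.094]
wrist_force: [-0.6, -0.4, -2.8]
width: 0.0244
t 26.02 tcp [0.5329 0.1219 0.1005] rpy [ 3.14e+00  2.00e-03 -9.40e-02] units [-0.01  0.09  0.02]
x [ 0.996 -0.094 -0.002] y [-0.094 -0.996  0.002] z [-0.002 -0.002 -1.   ] q [ 0.12  0.14  1.56 -0.    1.45  1.79] F [-0.6 -0.4 -2.8] w 0.0244
rot units [0.02  0.018 0.027]
```

View pics/wr12.png

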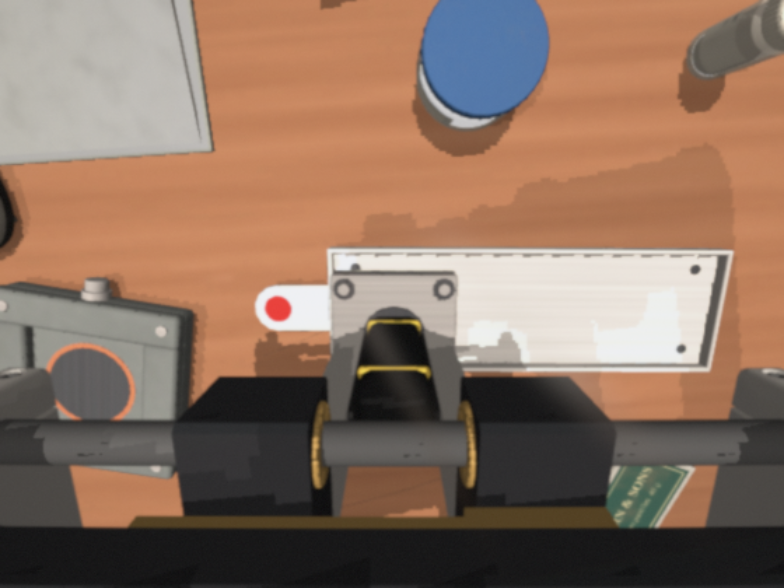

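View pics/sc12.png

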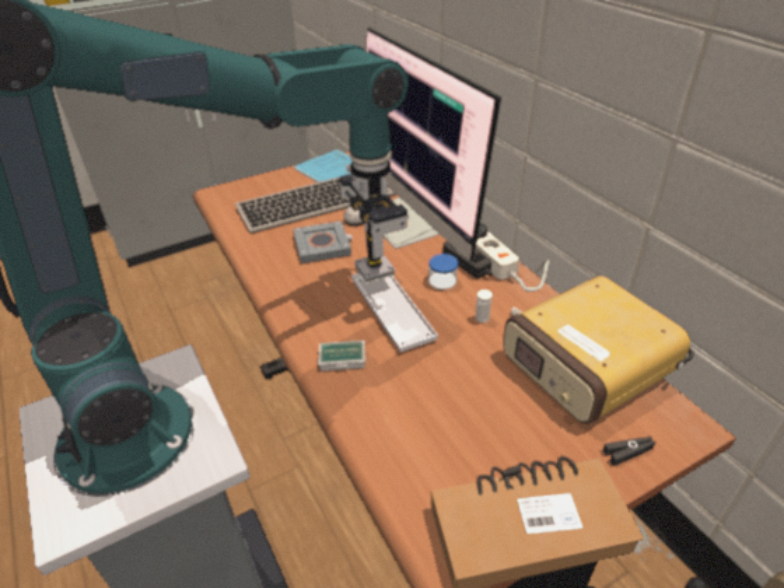

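```bash
python3 - <<'E'
from h import *
import pickle
from scipy.optimize import least_squares
p=pickle.load(open('wrist12.pkl','rb'))
obs=[(p,np.array((328,249.))/1.4-.15,(1,1)),(p,np.array((732.5,251.5))/1.4-.15,(1,-1)),(p,np.array((711.5,371))/1.4-.15,(-1,-1))]
def res(v,ob=obs):
    c,s=np.cos(v[2]),np.sin(v[2]);out=[]
    for p,px,(sx,sy) in ob:
        l=np.array([.039*sx,.121*sy]); X=np.array([v[0]+c*l[0]-s*l[1],v[1]+s*l[0]+c*l[1],.02]); out+=list(proj(p,X)-px)
    return np.array(out)
r=least_squares(res,[.523,.042,-.1]);v=r.x; print(v[:2].round(4),np.degrees(v[2]).round(2),r.fun.round(1))
M=np.array([[np.cos(v[2]),-np.sin(v[2])],[np.sin(v[2]),np.cos(v[2])]])
for z in (.0565,.0585):
    a=at_z(p,np.array((331.,272.5))/1.4-.15,z);b=at_z(p,np.array((457,272.5))/1.4-.15,z)
    print(a,b,np.linalg.norm(a-b),'tray frame',(M.T@(a[:2]-v[:2])).round(4),(M.T@(b[:2]-v[:2])).round(4))
E
```

```text
[0.5247 0.0401] -5.49 [-1.2  0.2  1.6 -0.8 -0.4  1.1]
[0.56712282 0.14980628 0.0565    ] [0.56112662 0.08622646 0.0565    ] 0.06386194873836057 tray frame [0.0318 0.1132] [0.0319 0.0494]
[0.5674558  0.14947428 0.0585    ] [0.56151702 0.08650327 0.0585    ] 0.06325043477287445 tray frame [0.0321 0.1129] [0.0322 0.0497]
```

The tray fit agrees again: centre (0.5247, 0.0401), yaw -5.5°. The pad is centred across the tray at y=+0.081. I'll lower it.

```bash

python3 -m inch '[{"grip":0,"dx":0,"dy":0,"dz":0.35,"rx":0,"ry":0,"rz":0},{"grip":0,"dx":0,"dy":0,"dz":0.35,"rx":0,"ry":0,"rz":0},{"grip":0,"dx":0,"dy":0,"dz":0.3,"rx":0,"ry":0,"rz":0}]'
cat >> h.py <<'E'
def tf():
    o=robot.get_obs(); v=np.radians(-5.5); d=o["tool_pos"][:2]-[.5247,.0401]; c,s=np.cos(v),np.sin(v)
    print("tray x,y mm",np.round([c*d[0]+s*d[1],-s*d[0]+c*d[1]],4)*1000,"z",round(o["tool_pos"][2]*1000,2),"F",o["wrist_force"].round(1)); vert(-95.5)
E
python3 -c "
from h import *
tf()"
```

```text
time: 26.55
tool_pos: [0.5333, 0.1196, 0.0757]
ee_rot: [3.14, -0.001, -0.097]
wrist_force: [-0.1, 0.8, -3.4]
width: 0.0239
tray x,y mm [ 0.9 79.9] z 75.68 F [-0.1  0.8 -3.4]
x [ 0.995 -0.097  0.001] y [-0.097 -0.995  0.002] z [ 0.001 -0.002 -1.   ] q [ 0.12  0.15  1.59 -0.    1.4   1.79] F [-0.1  0.8 -3.4] w 0.0239
rot units [ 0.02  -0.015 -0.014]
```

```bash

python3 -m inch '[{"grip":0,"dx":-0.03,"dy":0,"dz":0.18,"rx":0,"ry":0,"rz":0}]'
python3 -m inch '[{"grip":0,"dx":0,"dy":0,"dz":0.1,"rx":0,"ry":0,"rz":0}]'
python3 -m inch '[{"grip":0,"dx":0,"dy":0,"dz":0.05,"rx":0,"ry":0,"rz":0}]'
python3 -m inch '[{"grip":0,"dx":0,"dy":0,"dz":0.05,"rx":0,"ry":0,"rz":0}]'
```

```text
time: 26.68
tool_pos: [0.5321, 0.1194, 0.0702]
ee_rot: [3.14, -0.0, -0.097]
wrist_force: [-0.6, -0.0, -3.2]
width: 0.024
time: 26.8
tool_pos: [0.5318, 0.1194, 0.0676]
ee_rot: [3.139, 0.001, -0.097]
wrist_force: [-3.1, 0.4, 4.9]
width: 0.0237
time: 26.92
tool_pos: [0.5318, 0.1194, 0.0676]
ee_rot: [3.139, 0.0, -0.097]
wrist_force: [-4.2, 0.3, 5.3]
width: 0.0238
time: 27.05
tool_pos: [0.5318, 0.1194, 0.0676]
ee_rot: [3.139, 0.0, -0.097]
wrist_force: [-3.7, -1.4, 5.2]
width: 0.0238
```

Contact is steady: wrist Fz +5 plus about 3 N of weight gives about 8 N on the tray. I'll start the stroke along tool +y with slightly more push, checking as I go.

```bash

python3 -m inch '[{"grip":0,"dx":0.02,"dy":0,"dz":0.06,"rx":0,"ry":0,"rz":0},{"grip":0,"dx":0.02,"dy":0.15,"dz":0.06,"rx":0,"ry":0,"rz":0}]'
python3 -m inch '[{"grip":0,"dx":0.02,"dy":0.25,"dz":0.06,"rx":0,"ry":0,"rz":0}]'
python3 -m inch '[{"grip":0,"dx":0.02,"dy":0.25,"dz":0.06,"rx":0,"ry":0,"rz":0}]'
python3 -c "
from h import *
tf()"
```

```text
time: 27.3
tool_pos: [0.5328, 0.1174, 0.0675]
ee_rot: [-3.14, -0.002, -0.097]
wrist_force: [-2.3, 3.8, 4.4]
width: 0.0235
time: 27.42
tool_pos: [0.5339, 0.1129, 0.0676]
ee_rot: [-3.136, -0.005, -0.096]
wrist_force: [-0.9, 3.2, 4.1]
width: 0.0241
time: 27.55
tool_pos: [0.5351, 0.1078, 0.0675]
ee_rot: [-3.133, -0.008, -0.095]
wrist_force: [-1.3, 4.4, 5.7]
width: 0.0243
tray x,y mm [ 3.9 68.4] z 67.48 F [-1.3  4.4  5.7]
x [ 0.995 -0.095  0.008] y [-0.095 -0.995 -0.009] z [ 0.009  0.008 -1.   ] q [0.09 0.15 1.61 0.01 1.37 1.76] F [-1.3  4.4  5.7] w 0.0243
rot units [-0.101 -0.096  0.009]
```

```bash

python3 -m inch '[{"grip":0,"dx":-0.07,"dy":0.25,"dz":0.07,"rx":-0.08,"ry":-0.06,"rz":0},{"grip":0,"dx":-0.07,"dy":0.25,"dz":0.07,"rx":-0.08,"ry":-0.06,"rz":0}]'
python3 -c "
from h import *
tf()"
```

```text
time: 27.8
tool_pos: [0.5346, 0.098, 0.0673]
ee_rot: [-3.14, -0.008, -0.095]
wrist_force: [0.9, 5.0, 6.5]
width: 0.0235
tray x,y mm [ 4.3 58.5] z 67.34 F [0.9 5.  6.5]
x [ 0.995 -0.095  0.008] y [-0.095 -0.995 -0.002] z [ 0.009  0.001 -1.   ] q [0.08 0.15 1.61 0.   1.37 1.74] F [0.9 5.  6.5] w 0.0235
rot units [-0.023 -0.097  0.01 ]
```

```bash

python3 -m inch '[{"grip":0,"dx":-0.1,"dy":0.28,"dz":0.07,"rx":-0.08,"ry":-0.1,"rz":0},{"grip":0,"dx":-0.1,"dy":0.28,"dz":0.07,"rx":-0.08,"ry":-0.1,"rz":0},{"grip":0,"dx":-0.06,"dy":0.28,"dz":0.07,"rx":-0.08,"ry":-0.08,"rz":0}]'
python3 -c "
from h import *
tf()"
```

```text
time: 28.18
tool_pos: [0.5336, 0.0801, 0.0675]
ee_rot: [3.132, -0.003, -0.095]
wrist_force: [1.4, 4.3, 6.0]
width: 0.0242
tray x,y mm [ 5.  40.7] z 67.49 F [1.4 4.3 6. ]
x [ 0.995 -0.095  0.003] y [-0.095 -0.995  0.01 ] z [ 0.002 -0.01  -1.   ] q [ 0.05  0.14  1.62 -0.01  1.38  1.72] F [1.4 4.3 6. ] w 0.0242
rot units [ 0.11  -0.032  0.012]
```

```bash

python3 -m inch '[{"grip":0,"dx":-0.25,"dy":0.28,"dz":0.07,"rx":0.05,"ry":-0.05,"rz":0}]'
python3 -m inch '[{"grip":0,"dx":-0.2,"dy":0.28,"dz":0.07,"rx":0,"ry":-0.03,"rz":0}]'
python3 -c "
from h import *
tf()"
```

```text
time: 28.3
tool_pos: [0.5296, 0.0741, 0.0674]
ee_rot: [3.139, -0.006, -0.095]
wrist_force: [3.2, 4.1, 5.0]
width: 0.0236
time: 28.42
tool_pos: [0.5259, 0.0679, 0.0673]
ee_rot: [3.141, -0.008, -0.095]
wrist_force: [2.0, 5.0, 6.4]
width: 0.0238
tray x,y mm [-1.5 27.8] z 67.25 F [2.  5.  6.4]
x [ 0.995 -0.095  0.008] y [-0.095 -0.995  0.   ] z [ 0.008 -0.001 -1.   ] q [ 0.02  0.12  1.64 -0.    1.37  1.69] F [2.  5.  6.4] w 0.0238
rot units [ 0.004 -0.097  0.01 ]
```

```bash

python3 -m inch '[{"grip":0,"dx":-0.03,"dy":0.28,"dz":0.07,"rx":0,"ry":-0.08,"rz":0},{"grip":0,"dx":-0.05,"dy":0.28,"dz":0.07,"rx":0,"ry":-0.05,"rz":0},{"grip":0,"dx":-0.05,"dy":0.28,"dz":0.07,"rx":0,"ry":-0.05,"rz":0}]'
python3 -c "
from h import *
tf()"
```

```text
time: 28.8
tool_pos: [0.5236, 0.0491, 0.067]
ee_rot: [-3.134, -0.002, -0.095]
wrist_force: [-0.9, 5.5, 10.1]
width: 0.0238
tray x,y mm [-2.   8.9] z 67.02 F [-0.9  5.5 10.1]
x [ 0.996 -0.094  0.002] y [-0.094 -0.995 -0.007] z [ 0.003  0.007 -1.   ] q [-0.02  0.11  1.65  0.01  1.37  1.65] F [-0.9  5.5 10.1] w 0.0238
rot units [-0.085 -0.025  0.016]
```

```bash

python3 -m inch '[{"grip":0,"dx":0,"dy":0.28,"dz":0.05,"rx":-0.08,"ry":-0.04,"rz":0},{"grip":0,"dx":-0.02,"dy":0.28,"dz":0.05,"rx":-0.04,"ry":-0.04,"rz":0},{"grip":0,"dx":-0.04,"dy":0.28,"dz":0.05,"rx":-0.04,"ry":-0.04,"rz":0}]'
python3 -c "
from h import *
tf()"
```

```text
time: 29.18
tool_pos: [0.5221, 0.0295, 0.0673]
ee_rot: [3.141, 0.001, -0.094]
wrist_force: [0.5, 4.1, 7.4]
width: 0.0238
tray x,y mm [ -1.5 -10.8] z 67.32 F [0.5 4.1 7.4]
x [ 0.996 -0.094 -0.001] y [-0.094 -0.996  0.001] z [-0.001 -0.001 -1.   ] q [-0.05  0.11  1.65 -0.    1.38  1.61] F [0.5 4.1 7.4] w 0.0238
rot units [0.011 0.011 0.022]
```

```bash

python3 -m inch '[{"grip":0,"dx":-0.02,"dy":0.28,"dz":0.055,"rx":-0.04,"ry":-0.02,"rz":0},{"grip":0,"dx":-0.03,"dy":0.28,"dz":0.055,"rx":-0.04,"ry":-0.02,"rz":0},{"grip":0,"dx":-0.03,"dy":0.28,"dz":0.055,"rx":-0.04,"ry":-0.02,"rz":0}]'
python3 -c "
from h import *
tf()"
```

```text
time: 29.55
tool_pos: [0.521, 0.0099, 0.0672]
ee_rot: [3.136, -0.003, -0.094]
wrist_force: [0.4, 4.3, 6.7]
width: 0.0241
tray x,y mm [ -0.8 -30.4] z 67.2 F [0.4 4.3 6.7]
x [ 0.996 -0.094  0.003] y [-0.094 -0.996  0.005] z [ 0.002 -0.005 -1.   ] q [-0.09  0.1   1.66 -0.01  1.37  1.58] F [0.4 4.3 6.7] w 0.0241
rot units [ 0.06  -0.034  0.022]
```

```bash

python3 -m inch '[{"grip":0,"dx":-0.03,"dy":0.28,"dz":0.055,"rx":0.02,"ry":-0.04,"rz":0},{"grip":0,"dx":-0.03,"dy":0.28,"dz":0.055,"rx":-0.02,"ry":-0.04,"rz":0},{"grip":0,"dx":-0.04,"dy":0.28,"dz":0.055,"rx":-0.02,"ry":-0.04,"rz":0}]'
python3 -m inch '[{"grip":0,"dx":-0.04,"dy":0.28,"dz":0.055,"rx":0,"ry":-0.03,"rz":0},{"grip":0,"dx":-0.04,"dy":0.26,"dz":0.055,"rx":0,"ry":-0.03,"rz":0}]'
python3 -c "
from h import *
tf()"
```

```text
time: 29.92
tool_pos: [0.5192, -0.0097, 0.0672]
ee_rot: [3.141, -0.001, -0.094]
wrist_force: [0.3, 4.6, 7.7]
width: 0.024
time: 30.18
tool_pos: [0.5176, -0.0225, 0.0671]
ee_rot: [-3.139, -0.002, -0.094]
wrist_force: [0.7, 4.5, 7.5]
width: 0.0239
tray x,y mm [ -1.1 -63. ] z 67.12 F [0.7 4.5 7.5]
x [ 0.996 -0.094  0.002] y [-0.094 -0.996 -0.002] z [ 0.002  0.002 -1.   ] q [-0.15  0.1   1.67  0.    1.37  1.51] F [0.7 4.5 7.5] w 0.0239
rot units [-0.028 -0.021  0.026]
```

```bash

python3 -m inch '[{"grip":0,"dx":-0.02,"dy":0.28,"dz":0.055,"rx":-0.02,"ry":-0.03,"rz":0},{"grip":0,"dx":-0.03,"dy":0.26,"dz":0.055,"rx":-0.02,"ry":-0.03,"rz":0}]'
python3 -m inch '[{"grip":0,"dx":-0.03,"dy":0.18,"dz":0.055,"rx":-0.02,"ry":-0.03,"rz":0}]'
python3 -m inch '[{"grip":0,"dx":-0.03,"dy":0.15,"dz":0.055,"rx":0,"ry":-0.02,"rz":0}]'
python3 -c "
from h import *
tf()"
```

```text
time: 30.42
tool_pos: [0.5163, -0.0352, 0.0671]
ee_rot: [-3.139, -0.001, -0.093]
wrist_force: [-0.2, 4.2, 7.7]
width: 0.0237
time: 30.55
tool_pos: [0.5158, -0.0394, 0.0671]
ee_rot: [-3.14, -0.001, -0.094]
wrist_force: [-0.1, 4.4, 8.0]
width: 0.0237
time: 30.68
tool_pos: [0.5153, -0.0428, 0.0671]
ee_rot: [-3.138, -0.002, -0.094]
wrist_force: [0.0, 4.7, 8.8]
width: 0.024
tray x,y mm [ -1.4 -83.4] z 67.1 F [0.  4.7 8.8]
x [ 0.996 -0.093  0.002] y [-0.093 -0.996 -0.004] z [ 0.002  0.003 -1.   ] q [-0.19  0.1   1.67  0.    1.37  1.47] F [0.  4.7 8.8] w 0.024
rot units [-0.04  -0.019  0.028]
```

Every part of the stroke stayed at 8–13 N and flat, and it ends at y≈-0.084. I'll lift straight up here and travel to the detector.

```bash

python3 -m inch '[{"grip":0,"dx":0,"dy":0,"dz":0.05,"rx":-0.02,"ry":0,"rz":0},{"grip":0,"dx":0,"dy":-0.1,"dz":-0.6,"rx":0,"ry":0,"rz":0},{"grip":0,"dx":0,"dy":0,"dz":-0.9,"rx":0,"ry":0,"rz":0},{"grip":0,"dx":0,"dy":0,"dz":-0.9,"rx":0,"ry":0,"rz":0},{"grip":0,"dx":0,"dy":-0.6,"dz":-0.2,"rx":0,"ry":0,"rz":0},{"grip":0,"dx":0,"dy":-1,"dz":0,"rx":0,"ry":0,"rz":0},{"grip":0,"dx":0,"dy":-1,"dz":0,"rx":0,"ry":0,"rz":0},{"grip":0,"dx":0,"dy":-1,"dz":0,"rx":0,"ry":0,"rz":0},{"grip":0,"dx":0,"dy":-1,"dz":0,"rx":0,"ry":0,"rz":0},{"grip":0,"dx":0,"dy":-1,"dz":0,"rx":0,"ry":0,"rz":0},{"grip":0,"dx":0,"dy":-1,"dz":0,"rx":0,"ry":0,"rz":0},{"grip":0,"dx":0,"dy":-1,"dz":0,"rx":0,"ry":0,"rz":0}]'
python3 -c "
from h import *
need([.5,.24,.13]);vert(-95.5)"
```

```text
time: 32.17
tool_pos: [0.5176, 0.1523, 0.1145]
ee_rot: [3.129, 0.041, -0.099]
wrist_force: [1.4, 0.4, -2.0]
width: 0.0237
t 32.17 tcp [0.5176 0.1523 0.1145] rpy [ 3.129  0.041 -0.099] units [-1.07 -3.41 -0.62]
x [ 0.994 -0.098 -0.041] y [-0.098 -0.995  0.013] z [-0.042 -0.008 -0.999] q [ 0.18  0.14  1.52 -0.    1.52  1.85] F [ 1.4  0.4 -2. ] w 0.0237
rot units [ 0.143  0.465 -0.028]
```

```bash
python3 - <<'E'
from h import *
import pickle
ims=[]
for n,(x0,y0,x1,y1) in (('w1.pkl',(260,220,380,310)),('w2.pkl',(380,205,520,310)),('wrist12.pkl',(0,190,150,350))):
    p=pickle.load(open(n,'rb')); f=p['frame'][y0:y1,x0:x1]
    cv2.imwrite('pics/d_'+n[:-4]+'.png',cv2.resize(cv2.cvtColor(f,cv2.COLOR_RGB2BGR),None,fx=5,fy=5,interpolation=cv2.INTER_CUBIC)[:600,:800])
E
```

```text
(no output)
```

View pics/d_w1.png

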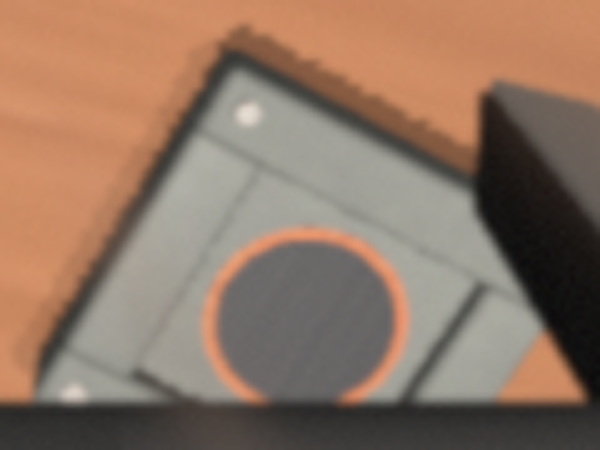

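View pics/d_w2.png

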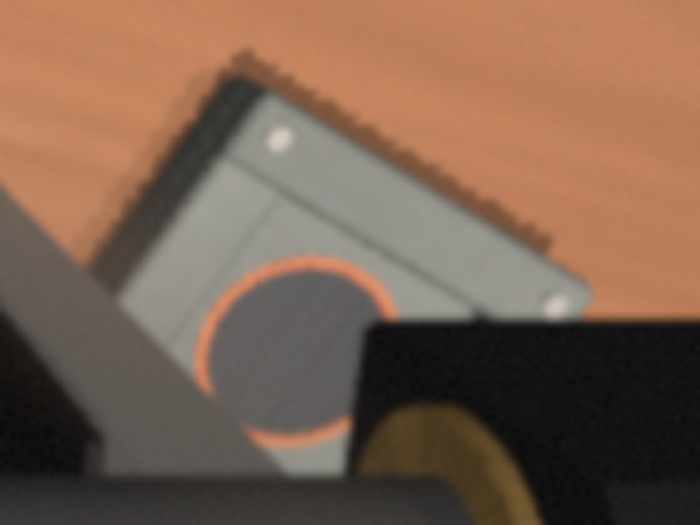

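View pics/d_wrist12.png

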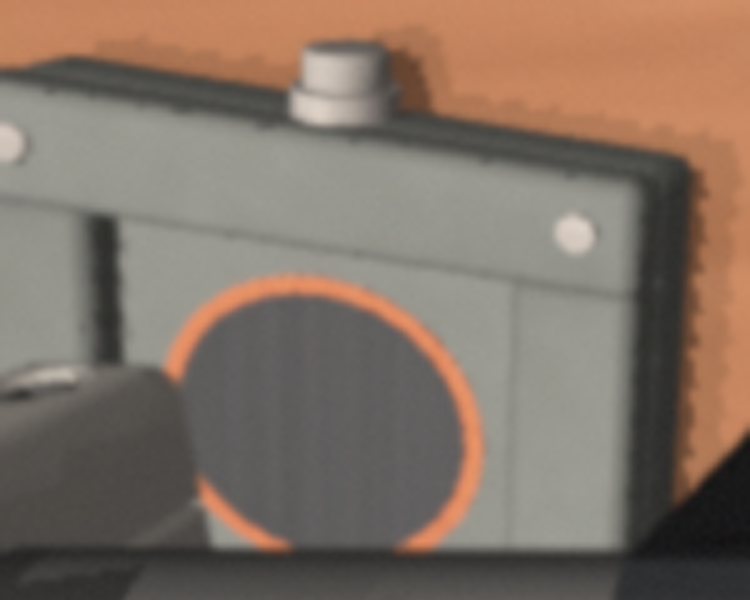

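```bash
python3 - <<'E'
from h import *
import pickle
w1,w2,w3=[pickle.load(open(n,'rb')) for n in('w1.pkl','w2.pkl','wrist12.pkl')]
def P(p,off,c,z): return at_z(p,np.array(c)/5-.4+off,z)
o1,o2,o3=(260,220),(380,205),(0,190)
def ang(a,b): d=b-a; return np.degrees(np.arctan2(d[1],d[0])).round(2),np.linalg.norm(d).round(4)
A=P(w1,o1,(247,113),.024);B=P(w1,o1,(73,393),.024);print('w1 screws',A,B,ang(A,B))
# edges w1 top: left edge corner (240,72) to (475,190); 
a=P(w1,o1,(240,72),.024);b=P(w1,o1,(470,190),.024);print('w1 edge',a,ang(a,b))
C=P(w2,o2,(279,139),.024);D=P(w2,o2,(556,307),.024);print('w2 screws',C,D,ang(C,D))
a=P(w2,o2,(270,96),.024);b=P(w2,o2,(592,296),.024);print('w2 edge',a,b,ang(a,b))
E=P(w3,o3,(8,143),.024);F=P(w3,o3,(573,233),.024);print('w12 screws',E,F,ang(E,F))
print('circle',P(w1,o1,(306,325),.017),P(w2,o2,(301,352),.017),P(w3,o3,(330,425),.017))
print('centre from diag screws (near-left w2 C + ...)',(D+F)/2,(B+E)/2, (B+D)/2,(A+E)/2)
E
```

```text
w1 screws [0.4432331  0.28774476 0.024     ] [0.53552452 0.26235868 0.024     ] (np.float64(-15.38), np.float64(0.0957))
w1 edge [0.43256713 0.28287121 0.024     ] (np.float64(76.1), np.float64(0.0717))
w2 screws [0.44327075 0.28817849 0.024     ] [0.46852826 0.38107999 0.024     ] (np.float64(74.79), np.float64(0.0963))
w2 edge [0.43277502 0.28131649 0.024     ] [0.46294822 0.38940484 0.024     ] (np.float64(74.4), np.float64(0.1122))
w12 screws [0.5603829  0.35535255 0.024     ] [0.53581641 0.26328166 0.024     ] (np.float64(-104.94), np.float64(0.0953))
circle [0.50261327 0.32213757 0.017     ] [0.50143898 0.32252345 0.017     ] [0.5020962  0.32007442 0.017     ]
centre from diag screws (near-left w2 C + ...) [0.50217233 0.32218083 0.024     ] [0.54795371 0.30885562 0.024     ] [0.50202639 0.32171933 0.024     ] [0.501808   0.32154866 0.024     ]
```

Detector centre is (0.502, 0.3218) with sides at -15.2°, and three views agree on it within about 1 mm. I'll turn and move above it.

```bash

python3 -m inch '[{"grip":0,"dx":0,"dy":-0.6,"dz":-0.2,"rx":0.15,"ry":0.5,"rz":0.6},{"grip":0,"dx":0,"dy":-0.9,"dz":-0.1,"rx":0,"ry":0.05,"rz":0.6},{"grip":0,"dx":0,"dy":-0.9,"dz":0,"rx":0,"ry":0.05,"rz":0.7},{"grip":0,"dx":0,"dy":-0.9,"dz":0,"rx":0,"ry":0,"rz":0},{"grip":0,"dx":0,"dy":-0.9,"dz":0,"rx":0,"ry":0,"rz":0}]'
python3 -c "
from h import *
need([.502,.3218,.115]);vert(-105.2)"
```

```text
time: 32.8
tool_pos: [0.5319, 0.2597, 0.1119]
ee_rot: [3.13, 0.003, -0.265]
wrist_force: [1.0, -0.7, -2.2]
width: 0.0238
t 32.8 tcp [0.5319 0.2597 0.1119] rpy [ 3.13e+00  3.00e-03 -2.65e-01] units [-1.81 -2.08 -0.14]
x [ 0.965 -0.262 -0.003] y [-0.262 -0.965  0.011] z [-0.006 -0.01  -1.   ] q [ 0.36  0.23  1.42 -0.01  1.5   2.2 ] F [ 1.  -0.7 -2.2] w 0.0238
rot units [ 0.131  0.033 -0.001]
```

```bash

python3 -m inch '[{"grip":0,"dx":-0.6,"dy":-0.7,"dz":-0.05,"rx":0.13,"ry":0.03,"rz":0},{"grip":0,"dx":-0.6,"dy":-0.7,"dz":-0.05,"rx":0,"ry":0,"rz":0},{"grip":0,"dx":-0.5,"dy":-0.6,"dz":0,"rx":0,"ry":0,"rz":0}]'
python3 -m inch '[{"grip":0,"dx":0,"dy":0,"dz":0.03,"rx":0,"ry":0,"rz":0}]'
python3 -c "
from h import *
need([.502,.3218,.1]);vert(-105.2)
import pickle
p=cams.snapshot('wrist');save(p,'wr13.png');pickle.dump(p,open('wrist13.pkl','wb'))
p=cams.snapshot('side');save(p,'si13.png')
"
```

```text
time: 33.17
tool_pos: [0.5019, 0.323, 0.1128]
ee_rot: [3.14, 0.003, -0.264]
wrist_force: [0.1, -0.4, -2.3]
width: 0.0235
time: 33.3
tool_pos: [0.5009, 0.3243, 0.112]
ee_rot: [3.14, 0.003, -0.262]
wrist_force: [-0.1, -0.2, -2.2]
width: 0.0239
t 33.3 tcp [0.5009 0.3243 0.112 ] rpy [ 3.14e+00  3.00e-03 -2.62e-01] units [0.07 0.08 0.48]
x [ 0.966 -0.259 -0.003] y [-0.259 -0.966  0.001] z [-0.003 -0.    -1.   ] q [0.48 0.24 1.42 0.   1.49 2.31] F [-0.1 -0.2 -2.2] w 0.0239
rot units [0.015 0.037 0.041]
```

View pics/wr13.png

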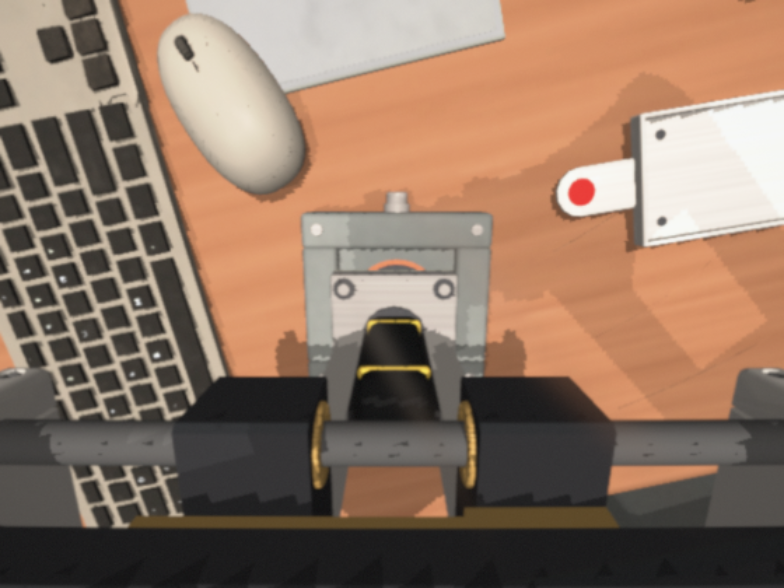

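View pics/si13.png

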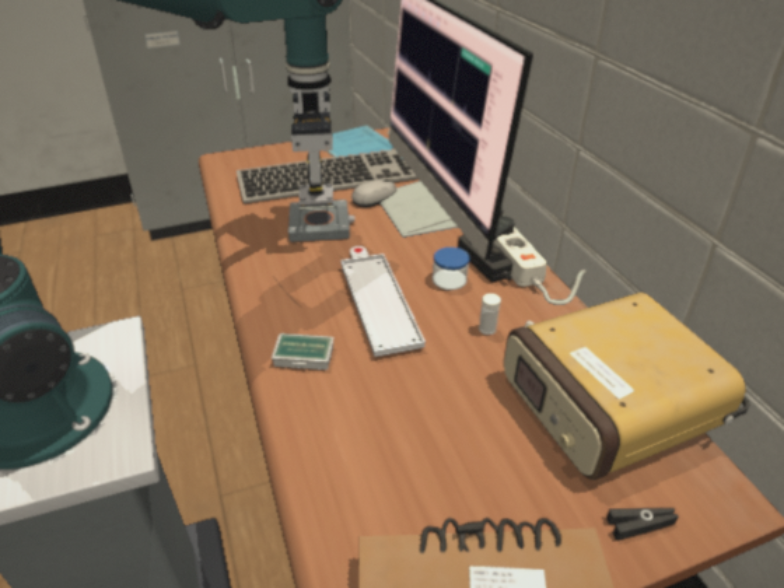

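```bash
python3 - <<'E'
from h import *
import pickle
p=pickle.load(open('wrist13.pkl','rb'))
Z=lambda c,z: at_z(p,np.array(c)/1.4-.15,z)
a,b=Z((303.5,213),.024),Z((492,213),.024); d=(b-a)[:2]; print('det corners',a,b,np.linalg.norm(d),np.degrees(np.arctan2(d[1],d[0])))
s,t=Z((316.5,229.5),.024),Z((476.5,229.5),.024); print('screws',s,t,np.linalg.norm(s-t),np.degrees(np.arctan2(*(t-s)[1::-1])))
g,h=Z((331.5,273),.0705),Z((456.5,273),.0705); print('plate',g,h,np.linalg.norm(g-h),np.degrees(np.arctan2(*(h-g)[1::-1])))
u=(t-s)[:2]/np.linalg.norm((t-s)[:2]); n=np.array([u[1],-u[0]]) # n: from far edge toward robot?
if n[0]>0:n=-n
dc=((s+t)/2)[:2]+n*.048; pc=((g+h)/2)[:2]+n*.032
dc2=((a+b)/2)[:2]+n*.058
print('centres det',dc,dc2,'plate',pc,'tcp',robot.get_obs()['tool_pos'])
E
```

```text
det corners [0.57182807 0.36002194 0.024     ] [0.5428788  0.25194837 0.024     ] 0.11188367364944672 -104.99556836929585
screws [0.56056377 0.35548312 0.024     ] [0.53576335 0.2629267  0.024     ] 0.09582146107270896 -105.00000074980251
plate [0.53941523 0.34562758 0.0705    ] [0.52320239 0.2851643  0.0705    ] 0.06259923167770295 -105.0103941145914
centres det [0.50179912 0.32162822] [0.50132974 0.32099666] plate [0.50039919 0.32367815] tcp [0.50161    0.32286669 0.11188402]
```

```bash

python3 -m inch '[{"grip":0,"dx":0.03,"dy":0.02,"dz":0.5,"rx":0,"ry":0.03,"rz":0.04},{"grip":0,"dx":0,"dy":0,"dz":0.5,"rx":0,"ry":0,"rz":0}]'
python3 -c "
from h import *
need([.5022,.3222,.0735]);vert(-105)"
```

```text
time: 33.65
tool_pos: [0.5035, 0.321, 0.0866]
ee_rot: [3.141, -0.002, -0.269]
wrist_force: [-0.2, -0.8, -2.4]
width: 0.0236
t 33.65 tcp [0.5035 0.321  0.0866] rpy [ 3.141e+00 -2.000e-03 -2.690e-01] units [-0.07 -0.03  0.52]
x [ 0.964 -0.266  0.002] y [-0.266 -0.964  0.001] z [ 0.002 -0.002 -1.   ] q [ 0.47  0.25  1.45 -0.    1.44  2.31] F [-0.2 -0.8 -2.4] w 0.0236
rot units [ 0.013 -0.025 -0.085]
```

```bash

python3 -m inch '[{"grip":0,"dx":-0.06,"dy":-0.02,"dz":0.25,"rx":0,"ry":-0.02,"rz":-0.08}]'
python3 -c "
from h import *
need([.5022,.3222,.0735]);vert(-105)"
python3 -m inch '[{"grip":0,"dx":0,"dy":0,"dz":0.2,"rx":0,"ry":0,"rz":0}]'
python3 -m inch '[{"grip":0,"dx":0,"dy":0,"dz":0.1,"rx":0,"ry":0,"rz":0}]'
```

```text
time: 33.78
tool_pos: [0.5017, 0.3209, 0.0785]
ee_rot: [3.139, 0.001, -0.263]
wrist_force: [0.1, -1.4, -3.1]
width: 0.0239
t 33.77 tcp [0.5017 0.3209 0.0785] rpy [ 3.139e+00  1.000e-03 -2.630e-01] units [ 0.01 -0.06  0.2 ]
x [ 0.966 -0.26  -0.001] y [-0.26  -0.966  0.003] z [-0.002 -0.002 -1.   ] q [ 0.47  0.26  1.46 -0.    1.43  2.31] F [ 0.1 -1.4 -3.1] w 0.0239
rot units [ 0.032  0.016 -0.013]
time: 33.9
tool_pos: [0.5015, 0.3205, 0.0727]
ee_rot: [3.138, 0.002, -0.263]
wrist_force: [-1.6, 0.4, 3.0]
width: 0.0242
time: 34.02
tool_pos: [0.5016, 0.3206, 0.072]
ee_rot: [3.139, 0.002, -0.263]
wrist_force: [-5.0, -2.1, 10.0]
width: 0.0234
```

Contact came at TCP z 0.0725, which is nest-floor height; the detector rim would give 0.0796. I'll release and go up.

```bash

python3 -m inch '[{"grip":0,"dx":0,"dy":0,"dz":0,"rx":0,"ry":0,"rz":0},{"grip":0.5,"dx":0,"dy":0,"dz":0.02,"rx":0,"ry":0,"rz":0},{"grip":0.6,"dx":0,"dy":0,"dz":0,"rx":0,"ry":0,"rz":0},{"grip":0.6,"dx":0,"dy":0,"dz":0,"rx":0,"ry":0,"rz":0}]'
python3 -c "
from h import *
need([.5022,.3222,.0735]);axes()"
```

```text
time: 34.52
tool_pos: [0.5033, 0.3213, 0.0742]
ee_rot: [-3.141, -0.002, -0.264]
wrist_force: [0.3, 0.7, 0.3]
width: 0.0505
t 34.52 tcp [0.5033 0.3213 0.0742] rpy [-3.141e+00 -2.000e-03 -2.640e-01] units [-0.05 -0.02  0.03]
x [ 0.965 -0.26   0.002] y [-0.26  -0.965 -0.001] z [ 0.002 -0.    -1.   ] q [ 0.47  0.26  1.46 -0.    1.42  2.31] F [0.3 0.7 0.3] w 0.0505
```

```bash

python3 -m inch '[{"grip":0.6,"dx":0,"dy":0,"dz":-0.5,"rx":0,"ry":0,"rz":0},{"grip":0.6,"dx":0,"dy":0,"dz":-0.9,"rx":0,"ry":0,"rz":0},{"grip":0.6,"dx":0,"dy":0,"dz":-0.9,"rx":0,"ry":0,"rz":0},{"grip":0.6,"dx":0,"dy":0,"dz":-0.9,"rx":0,"ry":0,"rz":0},{"grip":0.6,"dx":-0.5,"dy":0,"dz":-0.5,"rx":0,"ry":0,"rz":0},{"grip":0.6,"dx":-1,"dy":0,"dz":0,"rx":0,"ry":0,"rz":0},{"grip":0.6,"dx":-1,"dy":0,"dz":0,"rx":0,"ry":0,"rz":0},{"grip":0.6,"dx":0,"dy":0,"dz":0,"rx":0,"ry":0,"rz":0}]'
python3 -c "
from h import *
axes()
import pickle
p=cams.snapshot('wrist');save(p,'wr14.png');pickle.dump(p,open('wrist14.pkl','wb'))
for q,z in (('wiper',.017),('wiper_grip',.077),('nest',.017),('detector',0)):
  for r in spotter.place_of(p,q)[:1]: print(q,r['score'],at_z(p,r['pixel'],z).round(4))
p=cams.snapshot('side');save(p,'si14.png');
for q in('beaker_pot','vial_a','pellet_tin'): print(q,[np.round(r['pixel'],1) for r in spotter.place_of(p,q)[:2]])
"
```

```text
time: 35.52
tool_pos: [0.4396, 0.3388, 0.1734]
ee_rot: [-3.139, -0.004, -0.263]
wrist_force: [-0.4, 0.1, -0.1]
width: 0.0562
x [ 0.966 -0.26   0.004] y [-0.26  -0.966 -0.003] z [ 0.004  0.002 -1.   ] q [ 0.55  0.11  1.44 -0.    1.59  2.39] F [-0.4  0.1 -0.1] w 0.0562
wiper 0.7 [0.5027 0.3188 0.017 ]
beaker_pot [array([320.8, 198. ])]
vial_a []
pellet_tin [array([213.7, 255.7])]
```

View pics/wr14.png

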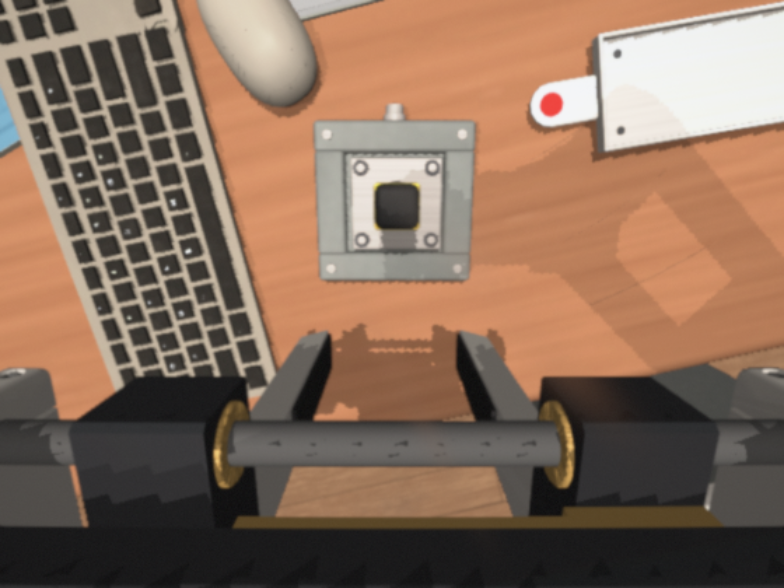

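View pics/si14.png

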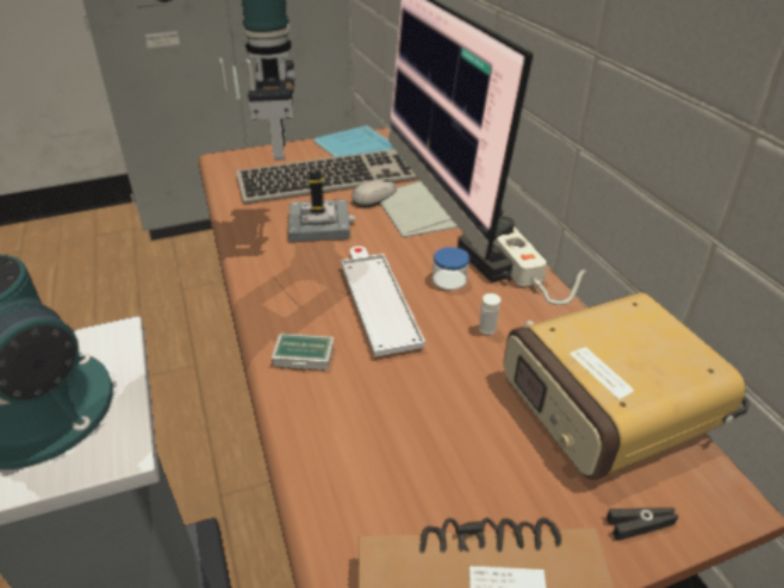

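The pad is seated squarely in the nest, at wrist raw pixel (283, 144), with the plate inside the nest walls on all sides. The handle is upright, the gripper is clear, and the pot, vial and tin look unmoved. Handing in.

```bash
python3 -c "
from h import *
print(robot.close_job())"
```

```text
the job is handed in; nothing more can be done
None
```

The job is done and handed in at about 36 s of the 64 s allowed; no verdict was reported.

- **Standing it up:** I gripped the lying applicator by its handle, lifted it and tilted it upright. I set it down, then took it again from above by the handle.
- **Wipe:** The pad went down at about y = +0.08 m by the tab end and was wiped in one stroke to about -0.084 m. Between calls the wrist force plus the applicator's weight read about 7–13 N at most. Tilt stayed under about 0.015 rad.
- **Drift:** Across the tray the pad drifted up to about 5 mm towards the +x rim (the measured clearance was about 4 mm) at the start of the stroke. I corrected it before the middle, and it may have touched the rim lightly there.
- **Placing:** The pad met the nest at floor height, and I released it and backed off. The last wrist picture shows the plate square inside the nest walls. The last network reading puts it about 3 mm from the nest centre, against the 7 mm limit.
- **Bystanders:** The pot and tin were within about 1 pixel of their starting positions. The network missed the vial in the final picture, but it is visible there, upright and in the same place.
- **Failed checks:** In the last wrist picture the networks also missed the grip point, the nest and the detector, so I judged those by eye. One early jaw direction ran into the joint 6 limit, and I fixed it with a half turn.

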